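# Change the batch in the carver's curing cabinet

## Task

Swing the curing cabinet's door wide open by its brass handle, take the dark cured figure off the door's tray and stand it on the blue-felt stand, and stand every yellow figure from the bench upright in the door's tray. Then swing the door fully shut with the yellow figures inside, and only after that throw the vent lever on the roof to the red-tagged notch. Leave everything else on the bench where it is.

Things in the scene. Friction and masses are not known exactly. Their poses are not given: they have to be found in the camera images.
- cabinet: the curing cabinet: wooden box 200 deep (x) x 320 wide (y) x 132 high with a clear roof; origin: centre of its underside; its front, closed by the door, faces its own -x. It is fixed to the bench.
- door (a joint): angle of the cabinet door, rad: 0 shut, grows as it opens, stops at 1.9. Turns about the vertical line through point door_hinge, anticlockwise seen from above as it opens. Stiff enough to stay where it is left (about 1 to 2 N at the handle).
- door_hinge (a point): on the door's hinge line at bench height (z 0). Turns with the door: its y axis points from the hinge along the door panel to the free edge, its x axis points to the inside of the door. Panel: 15 mm thick about x = 0, y from 5 to 305, up to 130 mm above the bench.
- door_handle (a point): top end of the door handle, an upright round brass post 16 mm across, from 70 to 150 mm above the bench, outside the panel (door_hinge frame x -50, y 235; 42 mm from axis to panel). Two thin stays at 80 and 112 mm height hold it; its top 33 mm is free all round, to pinch from above. Turns with the door.
- tray (a point): middle of the upper face of the plywood tray on the inside of the door (swings with it, goes under the roof), 16 mm above the bench; x across the tray away from the door panel, y along the door to its free edge. Usable: x -67 (panel, which rises to 130 above the bench) to +67 (rim), y -110 to +110; rims 14 mm high. Room for three figures in a row along y.
- lever (a joint): angle of the vent lever on the cabinet roof, rad, 0 to 1.6, growing anticlockwise seen from above; turns in the horizontal plane about point lever_pivot and stays where it is left (about 1 N at the knob).
- lever_pivot (a point): on the lever's upright axis, 154 mm above the bench.
- lever_knob (a point): top centre of the black knob at the lever's end, 90 mm from the pivot: an upright round grip 18 mm across and 38 mm tall above the steel lever bar; its top is 200 mm above the bench.
- notch (a point): the lever's target: centre of the red-tagged notch on the brass quadrant, 90 mm from the pivot and 59 mm below the knob's top; the lever is in the notch when the knob is right above this point. The tag is only marked: nothing clicks.
- stand_top (a point): middle of the upper face of the finished-work stand, a dark wooden board 170 (x) x 130 (y) x 12 mm with blue felt, fixed to the bench; z up.
- cured: the dark brown, already cured figure; at the start it stands on the tray inside the cabinet. A round carved figure 105 mm tall, 60 across at its brass plinth (12 thick, so it stands firmly), a straight round waist 36 across from 44 to 75 above its underside (to grip), head 38 across; 0.25 kg. Origin: centre of its underside, z up its axis.
- fresh1: a fresh yellow figure to be cured, standing on the bench (some of the four may be absent). A round carved figure 105 mm tall, 60 across at its brass plinth (12 thick, so it stands firmly), a straight round waist 36 across from 44 to 75 above its underside (to grip), head 38 across; 0.25 kg. Origin: centre of its underside, z up its axis.
- fresh2: a fresh yellow figure to be cured, standing on the bench (some of the four may be absent). A round carved figure 105 mm tall, 60 across at its brass plinth (12 thick, so it stands firmly), a straight round waist 36 across from 44 to 75 above its underside (to grip), head 38 across; 0.25 kg. Origin: centre of its underside, z up its axis.
- fresh3: a fresh yellow figure to be cured, standing on the bench (some of the four may be absent). A round carved figure 105 mm tall, 60 across at its brass plinth (12 thick, so it stands firmly), a straight round waist 36 across from 44 to 75 above its underside (to grip), head 38 across; 0.25 kg. Origin: centre of its underside, z up its axis.
- fresh4: a fresh yellow figure to be cured, standing on the bench (some of the four may be absent). A round carved figure 105 mm tall, 60 across at its brass plinth (12 thick, so it stands firmly), a straight round waist 36 across from 44 to 75 above its underside (to grip), head 38 across; 0.25 kg. Origin: centre of its underside, z up its axis.
- mug: bystander, not to be disturbed: a blue mug
- mallet: bystander, not to be disturbed: a wooden mallet lying flat, handle along its x
- chisel_a: bystander, not to be disturbed: a chisel lying flat
- wax_jar: bystander, not to be disturbed: an amber glass jar with a brass cap
- sanding_block: bystander, not to be disturbed: a cork sanding block
- blank: bystander, not to be disturbed: an uncarved yellow wood block, 150 x 60 x 50

How it is judged (in metres and radians):
On the way, in this order (a step that is already met when the one before it is completed fails the run):
1. the door is wide open (beyond 1.2 rad) (value of joint door above 1.2 rad), for 0.2 s.
2. with the door open, the cured figure stands on the stand and every yellow figure stands in the tray, all let go (value of joint door above 1.2 rad and x of cured in the frame of stand_top between -0.075 and 0.075 m and y of cured in the frame of stand_top between -0.055 and 0.055 m and z of cured in the frame of stand_top between -0.007 and 0.01 m and angle between each of cured, fresh1, fresh2, fresh3, fresh4's own z axis and vertical below 0.15 rad and x of fresh1 in the frame of tray between -0.056 and 0.056 m and y of fresh1 in the frame of tray between -0.102 and 0.102 m and z of fresh1 in the frame of tray between -0.007 and 0.01 m and x of fresh2 in the frame of tray between -0.056 and 0.056 m and y of fresh2 in the frame of tray between -0.102 and 0.102 m and z of fresh2 in the frame of tray between -0.007 and 0.01 m and x of fresh3 in the frame of tray between -0.056 and 0.056 m and y of fresh3 in the frame of tray between -0.102 and 0.102 m and z of fresh3 in the frame of tray between -0.007 and 0.01 m and x of fresh4 in the frame of tray between -0.056 and 0.056 m and y of fresh4 in the frame of tray between -0.102 and 0.102 m and z of fresh4 in the frame of tray between -0.007 and 0.01 m and contact force between the fingers and fresh1 below 0.2 N and contact force between the fingers and fresh2 below 0.2 N and contact force between the fingers and fresh3 below 0.2 N and contact force between the fingers and fresh4 below 0.2 N and contact force between the fingers and cured below 0.2 N and linear speed of each of fresh1, fresh2, fresh3, fresh4, cured below 0.03 m/s), for 0.2 s.
3. the door is shut with the yellow figures standing in the tray (value of joint door below 0.06 rad and x of fresh1 in the frame of tray between -0.056 and 0.056 m and y of fresh1 in the frame of tray between -0.102 and 0.102 m and z of fresh1 in the frame of tray between -0.007 and 0.01 m and angle between each of fresh1, fresh2, fresh3, fresh4's own z axis and vertical below 0.15 rad and x of fresh2 in the frame of tray between -0.056 and 0.056 m and y of fresh2 in the frame of tray between -0.102 and 0.102 m and z of fresh2 in the frame of tray between -0.007 and 0.01 m and x of fresh3 in the frame of tray between -0.056 and 0.056 m and y of fresh3 in the frame of tray between -0.102 and 0.102 m and z of fresh3 in the frame of tray between -0.007 and 0.01 m and x of fresh4 in the frame of tray between -0.056 and 0.056 m and y of fresh4 in the frame of tray between -0.102 and 0.102 m and z of fresh4 in the frame of tray between -0.007 and 0.01 m), for 0.2 s.
4. the lever is in the red-tagged notch (horizontal distance between lever_knob and notch below 0.01 m and value of joint door below 0.06 rad), for 0.2 s.
At the end, for the whole second after the job is handed in: Door within 0.06 rad of shut, every yellow figure standing (within 0.15 rad of upright) on the tray inside, the cured figure standing on the stand with its centre on the felt (within 75 x 55 mm of the middle), all at rest, and the lever's knob within 10 mm (seen from above) of the red-tagged notch (all of step 4 and x of fresh1 in the frame of tray between -0.056 and 0.056 m and y of fresh1 in the frame of tray between -0.102 and 0.102 m and z of fresh1 in the frame of tray between -0.007 and 0.01 m and angle between each of fresh1, fresh2, fresh3, fresh4, cured's own z axis and vertical below 0.15 rad and x of fresh2 in the frame of tray between -0.056 and 0.056 m and y of fresh2 in the frame of tray between -0.102 and 0.102 m and z of fresh2 in the frame of tray between -0.007 and 0.01 m and x of fresh3 in the frame of tray between -0.056 and 0.056 m and y of fresh3 in the frame of tray between -0.102 and 0.102 m and z of fresh3 in the frame of tray between -0.007 and 0.01 m and x of fresh4 in the frame of tray between -0.056 and 0.056 m and y of fresh4 in the frame of tray between -0.102 and 0.102 m and z of fresh4 in the frame of tray between -0.007 and 0.01 m and x of cured in the frame of stand_top between -0.075 and 0.075 m and y of cured in the frame of stand_top between -0.055 and 0.055 m and z of cured in the frame of stand_top between -0.007 and 0.01 m and linear speed of each of fresh1, fresh2, fresh3, fresh4, cured below 0.03 m/s); the robot touches nothing.
It fails at once if a bystander is pushed more than 40 mm (distance of any of mug, mallet, chisel_a, wax_jar, sanding_block, blank from where it was at the start of the episode above 0.04 m).
Of fresh1, fresh2, fresh3, fresh4 only 2 to 3 are there at a start; the rules pass over those that are not, and their reading is None.
At some moment in a run one of fresh1, fresh2, fresh3, fresh4, cured may be knocked a few centimetres aside while the robot is not near it.
It also fails if it takes over 210 s, if anything falls off the work surface, if the arm or the gripper's body presses on something with over 40 N, if the wrist force passes 120 N, or if a joint passes its speed limit or range.

## Robot

A 6-joint arm with a two-finger parallel gripper is mounted at the origin on the work surface. World frame = base frame: x ahead of the robot, y to its left, z up, the work surface at z = 0. Lengths are in mm, angles in degrees, forces in N, time in s.
With the tool pointing down it reaches from about 300 to 850 mm from the base axis. Payload 4.2 kg.
Tool frame: the origin (TCP) lies midway between the tips of the shut fingers; the grasp point (between the pads) lies 19 mm behind it; z points along the fingers, y is the line along which they close (so a half turn about z gives the same grasp; the last joint's range is limited). The gripper opens to 91 mm and grips with 3 to 60 N. Pads are 32 mm wide; open, the fingers measure 118 mm over their backs; the gripper's body (76 mm by 178 mm) begins 60 mm behind the grasp point.
Start: joints at [-67.323, 18.312, 89.639, -0, 72.044, -1.146], TCP at [232.26, -526.021, 213.976] pointing down, gripper open.
Joint ranges: [-177.97, 177.97], [-48.28, 115.42], [12.27, 149.76], [-77.06, 257.06], [2.81, 150.46], [-146.56, 146.56]. Speed limits (degrees/s): [147.25, 147.25, 180, 180, 180, 180].

## Interface

Orientations are given as [roll, pitch, yaw] about the fixed x, y, z axes, in that order (R = Rz(yaw) Ry(pitch) Rx(roll)).
In Python, from workcell import env, grab_frame, camera_model, state gives the robot as it stands (env), with the cameras as plain functions and the readings as plain functions.
- The arm moves only by the tool pendant, called after "Request:" as name(argument=value, ...), one argument or row to a line, values as JSON. Schema: {"type":"object","properties":{"rows":{"type":"array","items":{"type":"array","prefixItems":[{"type":"array","items":{"type":"number"},"minItems":3,"maxItems":3},{"type":"array","items":{"type":"number"},"minItems":3,"maxItems":3}],"minItems":2,"maxItems":2},"minItems":1,"maxItems":8},"finger_gap":{"type":"number"},"force":{"type":"number"},"only":{"type":"string"},"quiet":{"type":"boolean"},"lines":{"type":"string"}},"required":["rows"],"additionalProperties":false}. rows is a list of rows, 1 to 8 of them, each written [[dx, dy, dz], [rx, ry, rz]]: dx, dy, dz in shares of the most that a row can go, 1 being 50 mm, then a rotation vector rx, ry, rz in a scale on which 1.0 is 2 rad; each row shifts and turns the commanded pose from where the row before left it, along the tool's axes as they then stand; what a row does not reach is not made up. A row lasts 1/10 s, in which the tool goes at most 50 mm and 8.59 degrees, less where a joint would pass 70% of its speed; a pose out of reach is approached as far as the arm can. finger_gap is the finger opening in mm, set as the call begins (left out keeps the last). The fingers move at their own pace and stop on an object; force is the grip in N (left out, the last holds). Time passes only in rows, so rows that do not move let the fingers close. The tool returns the time, the measured TCP pose, the force, the opening and the grip force at its end. only (a regular expression) keeps the lines of the reply that match it, lines (a string "A,B") keeps lines A to B, and quiet returns only ok. A shift or turn number past 1, either way, is cut back to 1. Input that does not fit is refused with a message, and nothing moves.
- state(): the state, without advancing time (a new reading comes with each control period).
- grab_frame(name): name is "side" or "top" or "wrist"; returns the picture (480x640x3 uint8, blue, green, red); there is no depth.
- camera_model(name): a dict with "fx", "fy", "cx", "cy" (pixels), "T" (4x4, takes a point from camera to world coordinates). Camera axes: x right, y up, looking along -z (the intrinsics and any distortion apply to the point x, -y, -z); pixel columns grow to the right and rows downward; lengths in mm; the calibration is good to about 2 mm. A picture is of the moment at which its call begins: read the wrist's pose just before it. camera_model takes no time and is no camera call; for the wrist camera it gives the pose at the moment of the call.
- env.job_done(): hands the job in; it is judged then, once.
The state is a dict: "time_s": time; "qpos": joint angles; "qvel": joint speeds; "effort": joint torques, N m; "ee_pos": TCP position; "ee_rot": TCP orientation; "force": force on the tool from outside, world axes, zero at the start; "torque": the same for the moment, N m; "gripper_width": finger opening in mm; "gripper_force": force on a finger pad.
Only numpy, scipy, OpenCV 4.12 (cv2) and the standard library are available. Lean on these libraries where they do the work, as an engineer would, in place of code of your own. Each camera call takes 0.05 s, during which the arm holds its last target. There are 200 camera calls.

## Working session

There is one attempt and no reset: what is moved stays moved. The work goes in short steps, Python scripts to look and compute and a tool call to move; the robot and the scene stay as the last step left them, time stands still between calls to the robot, and variables do not carry over. Pictures are saved under pics/ and viewed, at most 14 in all, crops included, and the job is handed in when it is done.

```bash
ls; mkdir -p pics
```

Run:
```python
from workcell import env, grab_frame, camera_model, state
import cv2
for n in("top","side"):
    cv2.imwrite(f"pics/{n}0.png",grab_frame(n)); m=camera_model(n); print(n,m)
print(state())
```

```text
pics
workcell.py
top {'fx': 538.2678290889813, 'fy': 538.2678290889813, 'cx': 315.9606728117378, 'cy': 232.79678580780975, 'T': array([[-5.43724467e-04,  9.83407186e-01, -1.81411165e-01,
         2.99034026e+02],
       [-9.99979489e-01, -1.69238911e-03, -6.17709665e-03,
        -2.64958812e+01],
       [-6.38161952e-03,  1.81404086e-01,  9.83387936e-01,
         1.38358087e+03],
       [ 0.00000000e+00,  0.00000000e+00,  0.00000000e+00,
         1.00000000e+00]])}
side {'fx': 502.24787564042356, 'fy': 502.24787564042356, 'cx': 328.91917858330334, 'cy': 236.88631892146768, 'T': array([[-2.51123904e-02,  7.83028598e-01, -6.21478546e-01,
        -3.89743057e+02],
       [-9.99498412e-01, -7.66732703e-03,  3.07268177e-02,
         8.87215010e+00],
       [ 1.92948977e-02,  6.21938443e-01,  7.82828385e-01,
         1.32634990e+03],
       [ 0.00000000e+00,  0.00000000e+00,  0.00000000e+00,
         1.00000000e+00]])}
{'time_s': 0.1, 'qpos': array([-6.73238724e+01,  1.83486382e+01,  8.96975668e+01, -1.04993758e-03,
        7.20444806e+01, -1.14561681e+00]), 'qvel': array([-0.00379342, -0.1551173 , -0.09378047, -0.08552838,  0.00619386,
        0.01314422]), 'effort': array([-4.10916527e-04, -4.13336384e+01, -2.32509792e+01,  7.28727621e-02,
        4.22264845e-02, -4.94307460e-05]), 'ee_pos': array([ 232.06712463, -525.60969912,  213.21027001]), 'ee_rot': array([-1.79909313e+02, -8.15027496e-04,  2.38220682e+01]), 'force': array([-0.23298556, -0.42702987,  0.60030153]), 'torque': array([-0.01378102, -0.07332228,  0.0313905 ]), 'gripper_force': 0.0, 'gripper_width': 91.1741064988198}
```

View pics/top0.png

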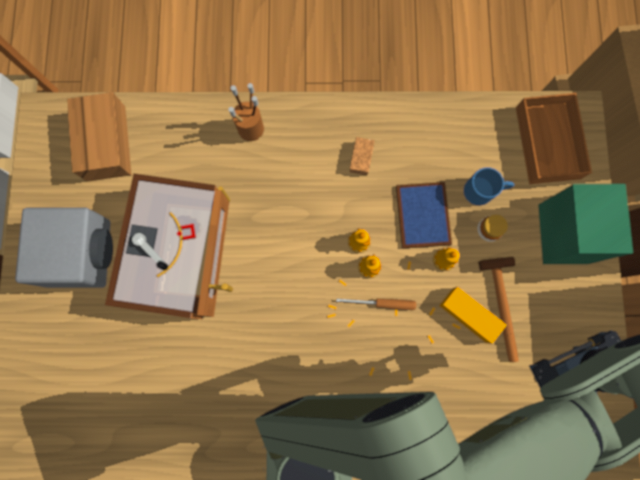

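View pics/side0.png

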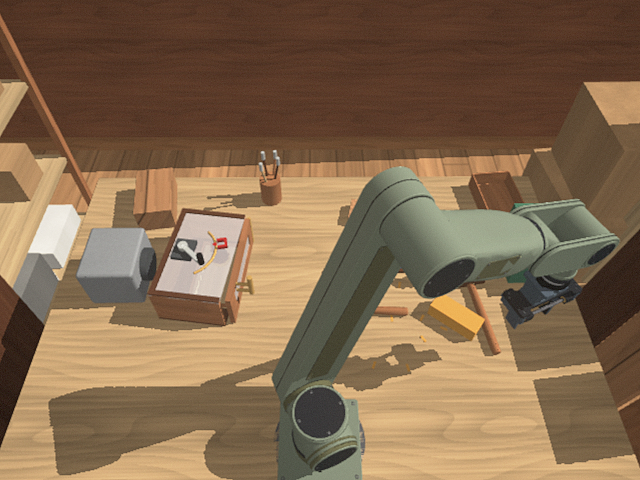

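Run:
```python
import cv2
a=cv2.imread("pics/top0.png")
c=cv2.resize(a[165:325,95:245],None,fx=3.6,fy=3.6,interpolation=cv2.INTER_CUBIC)
d=cv2.resize(a[175:315,320:520],None,fx=3,fy=3,interpolation=cv2.INTER_CUBIC)
cv2.imwrite("pics/c1.png",c);cv2.imwrite("pics/c2.png",d)
```

Create h.py:
```python
import numpy as np,cv2
from workcell import env, grab_frame, camera_model, state
def ray(n,u,v,z,m=None):
    m=m or camera_model(n);T=m["T"]
    d=T[:3,:3]@np.array([(u-m["cx"])/m["fx"],-(v-m["cy"])/m["fy"],-1.])
    o=T[:3,3]; return o+d*(z-o[2])/d[2]
def proj(n,P,m=None):
    m=m or camera_model(n);T=m["T"]
    c=T[:3,:3].T@(np.array(P,float)-T[:3,3]); return m["cx"]+m["fx"]*c[0]/-c[2], m["cy"]-m["fy"]*c[1]/-c[2]
def blobs(img,lo,hi,amin=60):
    hsv=cv2.cvtColor(img,cv2.COLOR_BGR2HSV);k=cv2.inRange(hsv,lo,hi)
    n,l,s,c=cv2.connectedComponentsWithStats(k)
    return [(c[i],s[i]) for i in range(1,n) if s[i][4]>=amin]
```

```text
(no output)
```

View pics/c1.png

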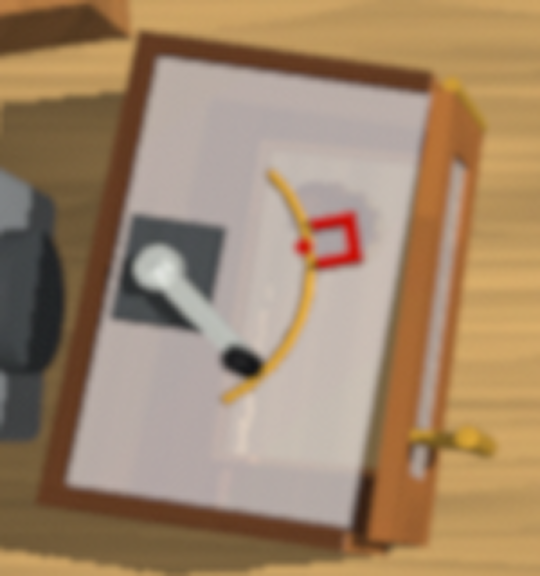

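View pics/c2.png

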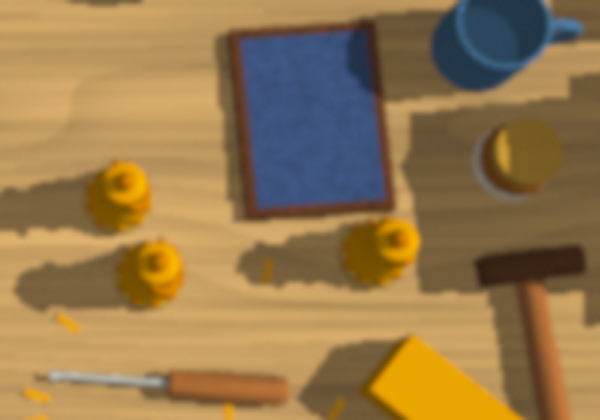

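Run:
```python
from h import *
def c1(x,y,z): return ray("top",95+x/3.6-.36,165+y/3.6-.36,z)
def c2(x,y,z): return ray("top",320+x/3-.33,175+y/3-.33,z)
n=lambda p:np.round(p,1)
C=[c1(x,y,132) for x,y in((140,35),(433,75),(350,545),(40,500))]
for i in range(4): print(n(C[i]),n(np.linalg.norm(C[i]-C[i-1])))
print("ctr",n(sum(C)/4))
print("handle",n(c1(466,438,150)))
p=c1(158,265,160);k=c1(237,356,200);o=c1(304,246,141)
print("piv",n(p),"knob",n(k),n(np.hypot(*(k-p)[:2])),"notch",n(o),n(np.hypot(*(o-p)[:2])))
S=[c2(x,y,12) for x,y in((232,33),(374,22),(393,207),(248,216))]
for i in range(4): print(n(S[i]),n(np.linalg.norm(S[i]-S[i-1])))
print("stand",n(sum(S)/4))
for x,y in((124,181),(160,260),(397,239)): print("head",n(c2(x,y,103)))
img=cv2.imread("pics/top0.png")
for c,s in blobs(img,(12,200,120),(28,255,255),100): print(c,s)
```

```text
[674.4 422.5 132. ] 313.4
[646.1 224.5 132. ] 200.0
[335.6 267.2 132. ] 313.5
[364.3 467.9 132. ] 202.8
ctr [505.1 345.5 132. ]
handle [402.3 191.8 150. ]
piv [512.6 391.5 160. ] knob [448.7 325.7 200. ] 91.7 notch [528.4 303.1 141. ] 89.7
[ 677.8 -231.2   12. ] 162.7
[ 687.5 -356.    12. ] 125.2
[ 523.  -365.1   12. ] 164.8
[ 515.3 -240.4   12. ] 124.9
stand [ 600.9 -298.2   12. ]
head [ 529.7 -127.3  103. ]
head [ 465.6 -155.   103. ]
head [ 482.2 -344.6  103. ]
[361.48897059 239.66544118] [353 229  17  23 272]
[450.60408163 257.57142857] [440 248  20  22 245]
[372.17518248 265.47080292] [363 255  18  22 274]
[474.15174129 315.00746269] [ 443  287   64   56 1608]
```

Units first: shifts go in shares of 50 mm and turns go in shares of 2 rad. So 7.94 degrees / 114.5916 = 0.0693.

Request:
pendant(
  rows=[
    [[0, 0, 0], [0, 0, 0.0693]],
    [[0, 0, 0], [0, 0, 0.0693]],
    [[0, 0, 0], [0, 0, 0.0693]],
  ],
  finger_gap=42,
  force=30,
)

```text
time_s: 0.4
ee_pos: [232.1, -525.7, 213.4]
ee_rot: [-179.9, 0.0, -0.3]
force: [-0.1, 0.2, 0.3]
gripper_width: 70.3
gripper_force: 0.0
```

Request:
pendant(
  rows=[
    [[0.48, -0.84, 0], [0, 0, 0]],
    [[0.48, -0.84, 0], [0, 0, 0]],
    [[0.48, -0.84, 0], [0, 0, 0]],
    [[0.48, -0.84, 0], [0, 0, 0]],
    [[0.48, -0.84, 0], [0, 0, 0]],
    [[0.48, -0.84, 0], [0, 0, 0]],
    [[0.48, -0.84, 0], [0, 0, 0]],
    [[0.48, -0.84, 0], [0, 0, 0]],
  ],
)

```text
time_s: 1.2
ee_pos: [424.6, -188.1, 213.8]
ee_rot: [180.0, 0.0, -0.0]
force: [-0.2, -1.0, 0.5]
gripper_width: 42.1
gripper_force: 0.0
```

Request:
pendant(
  rows=[
    [[-0.06, -0.94, 0], [0, 0, 0]],
    [[-0.06, -0.94, 0], [0, 0, 0]],
    [[-0.06, -0.94, 0], [0, 0, 0]],
    [[-0.06, -0.94, 0], [0, 0, 0]],
    [[-0.06, -0.94, 0], [0, 0, 0]],
    [[-0.06, -0.94, 0], [0, 0, 0]],
    [[-0.06, -0.94, 0], [0, 0, 0]],
    [[0, 0, 0], [0, 0, 0]],
  ],
)

```text
time_s: 2.0
ee_pos: [402.4, 143.7, 213.7]
ee_rot: [-179.9, 0.0, 0.4]
force: [0.1, -0.7, 0.4]
gripper_width: 42.0
gripper_force: 0.0
```

Run:
```python
from h import *
m=camera_model("wrist"); im=grab_frame("wrist"); cv2.imwrite("pics/w1.png",im)
print(m, proj("wrist",(402.3,191.8,150),m))
for c,s in blobs(im,(18,120,60),(32,255,255),80): print(c,s, ray("wrist",*c,150,m).round(1))
```

```text
{'fx': 423.43836071589584, 'fy': 423.43836071589584, 'cx': 320.5893371409181, 'cy': 247.8961659084062, 'T': array([[ 7.05015696e-03,  9.62847040e-01,  2.69955317e-01,
         4.78592448e+02],
       [-9.99971834e-01,  7.48333974e-03, -5.75477216e-04,
         1.42735025e+02],
       [-2.57426388e-03, -2.69943656e-01,  9.62872679e-01,
         3.83810612e+02],
       [ 0.00000000e+00,  0.00000000e+00,  0.00000000e+00,
         1.00000000e+00]])} (np.float64(236.1621018382328), np.float64(265.0834544729313))
[ 27.33220974 112.60187266] [   0    0   46  206 2670] [485.9 298.  150. ]
[431.80382768 157.26841391] [  182     0   458   341 71427] [464.4  83.1 150. ]
[148.7890625  23.6171875] [147   4   5  38 128] [528.8 229.6 150. ]
[588.42682927 148.20731707] [582 139  15  23  82] [469.8  -0.6 150. ]
[201.24974925 362.88164493] [192 325  24  76 997] [338.3 216.5 150. ]
[440.03927813 362.77707006] [426 325  24  75 942] [339.6  68.3 150. ]
[ 53.82741738 412.59669523] [  27  383   56   60 1634] [301.4 314.1 150. ]
[394.30256967 423.54462541] [  156   382   460    61 13815] [295.1  94.2 150. ]
```

View pics/w1.png

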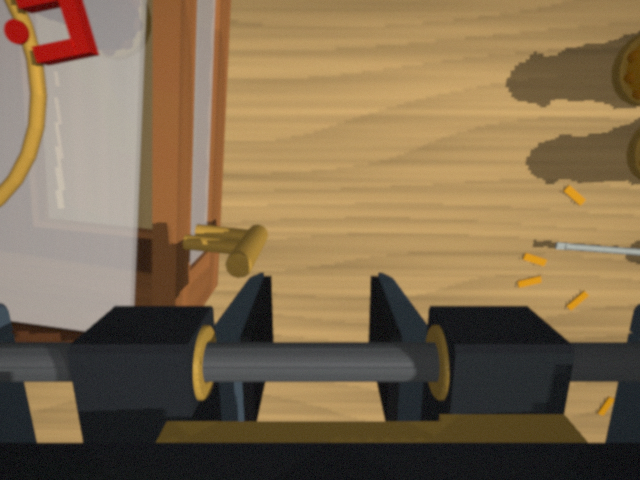

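Scaled: 30 mm is 0.6, -23.5 mm is -0.47.

```bash
python3 -c "
from h import *
print(ray('wrist',239,263,150),ray('wrist',16,31,141))"
```

```text
[403.83074068 187.41429553 150.        ] [527.03360705 299.39455423 141.        ]
```

Request:
pendant(
  rows=[
    [[0, -0.47, 0], [0, 0, 0]],
    [[0, -0.47, 0], [0, 0, 0]],
    [[0, 0, 0.6], [0, 0, 0]],
    [[0, 0, 0.6], [0, 0, 0]],
    [[0, 0, 0.6], [0, 0, 0]],
    [[0, 0, 0], [0, 0, 0]],
  ],
)

```text
time_s: 2.65
ee_pos: [400.5, 183.4, 120.7]
ee_rot: [179.8, 0.5, -0.1]
force: [-0.8, -0.3, 0.9]
gripper_width: 42.2
gripper_force: 0.0
```

Request:
pendant(
  rows=[
    [[0, 0, 0], [0, 0, 0]],
    [[0, 0, 0], [0, 0, 0]],
    [[0, 0, 0], [0, 0, 0]],
    [[0, 0, 0], [0, 0, 0]],
    [[0, 0, 0], [0, 0, 0]],
  ],
  finger_gap=0,
  force=30,
)

```text
time_s: 3.15
ee_pos: [404.6, 186.4, 125.3]
ee_rot: [-179.9, -0.2, 0.0]
force: [0.8, 0.5, 6.0]
gripper_width: 15.2
gripper_force: 30.0
```

```bash
python3 -c "
import numpy as np
a=np.cumsum([184.15,2,3]+[4.7]*18+[4,3,1.25]);p=240.3*np.c_[np.cos(np.radians(a)),np.sin(np.radians(a))]
d=np.diff(p,axis=0);d[:,1]*=-1;print(a[-1],d.round(1).tolist())"
```

```text
281.99999999999983 [[0.8, 8.4], [1.7, 12.5], [3.9, 19.3], [5.5, 18.9], [7.0, 18.4], [8.5, 17.8], [9.9, 17.0], [11.3, 16.1], [12.6, 15.2], [13.8, 14.1], [14.9, 12.9], [15.9, 11.6], [16.8, 10.3], [17.6, 8.9], [18.3, 7.4], [18.8, 5.9], [19.2, 4.3], [19.5, 2.7], [19.7, 1.1], [19.7, -0.5], [16.7, -1.7], [12.4, -2.0], [5.1, -1.0]]
```

Scaled: 19.3 mm is 0.386, 18.9 mm is 0.378.

Request:
pendant(
  rows=[
    [[0.016, 0.168, 0], [0, 0, 0]],
    [[0.034, 0.25, 0], [0, 0, 0]],
    [[0.078, 0.386, 0], [0, 0, 0]],
    [[0.11, 0.378, 0], [0, 0, 0]],
    [[0.14, 0.368, 0], [0, 0, 0]],
    [[0.17, 0.356, 0], [0, 0, 0]],
    [[0, 0, 0], [0, 0, 0]],
  ],
)

```text
time_s: 3.85
ee_pos: [436.1, 90.6, 125.4]
ee_rot: [-179.8, -0.6, -0.1]
force: [7.7, 5.2, -0.4]
gripper_width: 15.6
gripper_force: 30.0
```

Scaled: 17 mm is 0.34, 16.8 mm is 0.336.

Request:
pendant(
  rows=[
    [[0.198, 0.34, 0], [0, 0, 0]],
    [[0.226, 0.322, 0], [0, 0, 0]],
    [[0.252, 0.304, 0], [0, 0, 0]],
    [[0.276, 0.282, 0], [0, 0, 0]],
    [[0.298, 0.258, 0], [0, 0, 0]],
    [[0.318, 0.232, 0], [0, 0, 0]],
    [[0.336, 0.206, 0], [0, 0, 0]],
    [[0, 0, 0], [0, 0, 0]],
  ],
)

```text
time_s: 4.65
ee_pos: [534.2, 0.1, 125.3]
ee_rot: [-179.2, -0.9, -0.3]
force: [12.5, 26.9, -0.9]
gripper_width: 15.4
gripper_force: 30.0
```

Request:
pendant(
  rows=[
    [[0.352, 0.178, 0], [0, 0, 0]],
    [[0.366, 0.148, 0], [0, 0, 0]],
    [[0.376, 0.118, 0], [0, 0, 0]],
    [[0.384, 0.086, 0], [0, 0, 0]],
    [[0.39, 0.054, 0], [0, 0, 0]],
    [[0.394, 0.022, 0], [0, 0, 0]],
    [[0.394, -0.01, 0], [0, 0, 0]],
  ],
)

```text
time_s: 5.35
ee_pos: [657.4, -20.5, 125.3]
ee_rot: [-178.4, 0.2, -0.0]
force: [-6.5, 41.0, 12.1]
gripper_width: 15.3
gripper_force: 30.0
```

Request:
pendant(
  rows=[
    [[0.334, -0.034, 0], [0, 0, 0]],
    [[0.248, -0.04, 0], [0, 0, 0]],
    [[0.1, -0.02, 0], [0, 0, 0]],
    [[0, 0, 0], [0, 0, 0]],
    [[0, 0, 0], [0, 0, 0]],
  ],
)

```text
time_s: 5.85
ee_pos: [689.0, -14.6, 125.3]
ee_rot: [-178.4, 0.5, 0.1]
force: [-9.7, 39.2, 10.7]
gripper_width: 15.4
gripper_force: 30.0
```

Scaled: -50 mm is -1.

```bash
python3 -c "
import numpy as np
from scipy.optimize import least_squares as L
P=np.array([(404.6,186.4),(436.1,90.6),(534.2,.1),(657.4,-20.5),(689,-14.6)])
r=L(lambda h:np.hypot(*(P-h).T)-240.3,[643,205]);print(r.x,r.fun)
d=P-r.x;print(np.degrees(np.arctan2(d[:,1],d[:,0]))%360)"
```

```text
[640.37980159 218.65696322] [-2.32389508  0.79919777  2.68414853 -0.5381594  -2.02970269]
[187.79025535 212.0823821  244.08849433 274.07073301 281.77417367]
```

Request:
pendant(
  rows=[
    [[0, 0, 0], [0, 0, 0]],
    [[0, 0, 0], [0, 0, 0]],
    [[0, 0, -1], [0, 0, 0]],
    [[0, 0, -1], [0, 0, 0]],
  ],
  finger_gap=42,
)

```text
time_s: 6.25
ee_pos: [690.8, -30.7, 222.7]
ee_rot: [-180.0, 0.4, 0.1]
force: [2.3, -0.0, 0.5]
gripper_width: 41.6
gripper_force: 0.0
```

Request:
pendant(
  rows=[
    [[-0.6, 0, -0.8], [0, 0, 0]],
    [[-0.8, -0.2, -0.6], [0, 0, 0]],
    [[-0.8, -0.4, -0.4], [0, 0, 0]],
    [[-0.6, -0.4, -0.4], [0, 0, 0]],
    [[-0.2, -0.2, -0.2], [0, 0, 0]],
    [[0, 0, 0], [0, 0, 0]],
  ],
)

```text
time_s: 6.85
ee_pos: [542.9, 28.9, 345.3]
ee_rot: [180.0, -0.2, 0.1]
force: [0.5, -0.2, -0.4]
gripper_width: 42.0
gripper_force: 0.0
```

Run:
```python
from h import *
m=camera_model("wrist"); im=grab_frame("wrist"); cv2.imwrite("pics/w2.png",im);np.save("w2.npy",m["T"]);print(m["T"][:3,3])
cv2.imwrite("pics/t2.png",grab_frame("top"))
```

```text
[618.43741269  27.92634752 515.75295784]
```

View pics/w2.png

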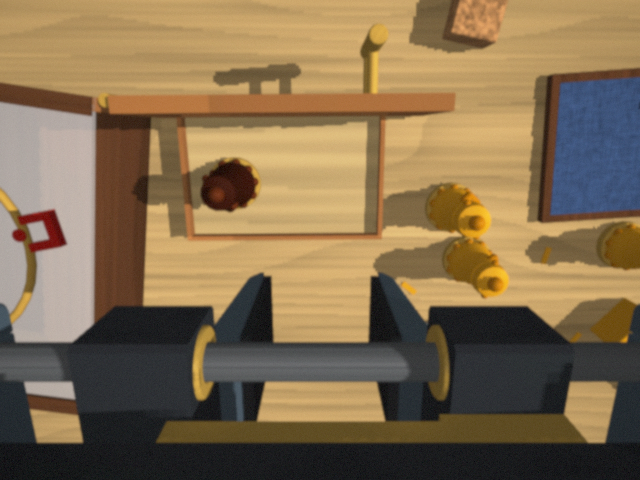

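Add to h.py:
```python
def model(n,T): m=camera_model(n); m["T"]=T; return m
```

Run:
```python
from h import *
m=model("wrist",np.load("w2.npy"));r=lambda u,v,z:ray("wrist",u,v,z,m).round(1)
print("handle",r(378,36,150),"free edge",r(455,95,130),r(455,111,130),"hinge end",r(105,96,130),r(105,112,130))
print("rim",r(187,236,30),r(381,235,30))
print("cured",r(217,193,104),"figs",r(475,222,104),r(494,284,104),"fig3 plinth",r(630,245,20))
print("notch",r(18,236,141))
im=cv2.imread("pics/w2.png")
for c,s in blobs(im,(12,180,120),(28,255,255),300): print(c.round(),s, r(*c,45))
im=cv2.imread("pics/t2.png")
for c,s in blobs(im,(12,200,120),(28,255,255),100): print(c.round(),s, ray("top",*c,50).round(1))
```

```text
handle [690.5 -17.  150. ] free edge [648.4 -87.3 130. ] [635.3 -88.4 130. ] hinge end [647.2 213.6 130. ] [634.  215.4 130. ]
rim [498.6 185.8  30. ] [500.2 -43.3  30. ]
cured [560. 129. 104.] figs [ 531.6 -125.1  104. ] [ 466.3 -151.2  104. ] fig3 plinth [ 485.7 -347.    20. ]
notch [525.8 303.8 141. ]
[473. 239.] [ 432  184   76  114 3258] [ 499.4 -147.1   45. ]
[360. 240.] [350 229  20  23 324] [ 525.7 -129.3   50. ]
[449. 258.] [437 248  23  22 298] [ 479.4 -349.8   50. ]
[371. 266.] [360 255  21  22 323] [ 460.7 -154.9   50. ]
[474. 315.] [ 442  287   65   56 1626] [ 339.8 -404.5   50. ]
```

View pics/t2.png

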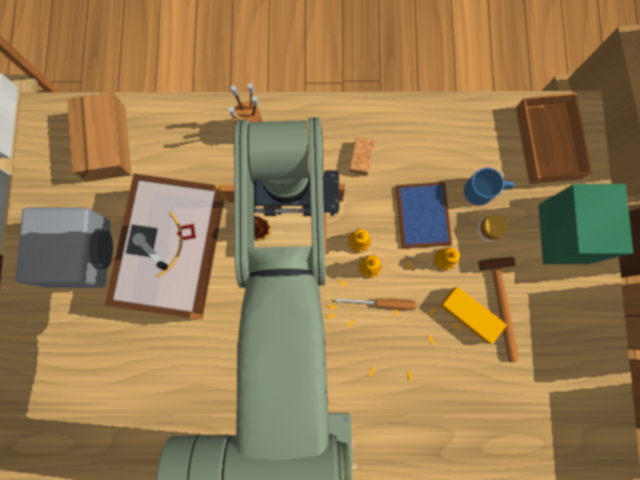

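Scaled: -35 mm is -0.7, -30 mm is -0.6.

Request:
pendant(
  rows=[
    [[0.1, -0.6, 0.6], [0, 0, 0]],
    [[0.12, -0.7, 0.6], [0, 0, 0]],
    [[0.12, -0.7, 0.6], [0, 0, 0]],
    [[0, 0, 0.6], [0, 0, 0]],
    [[0, 0, 0.7], [0, 0, 0]],
    [[0, 0, 0], [0, 0, 0]],
  ],
  finger_gap=62,
  force=20,
)

```text
time_s: 7.55
ee_pos: [557.6, 127.0, 181.2]
ee_rot: [179.8, 0.8, -0.0]
force: [0.5, -0.1, -0.0]
gripper_width: 62.1
gripper_force: 0.0
```

Run:
```python
from h import *
m=camera_model("wrist"); im=grab_frame("wrist"); cv2.imwrite("pics/w3.png",im);print(state()["ee_pos"])
print(proj("wrist",(560,129,121),m),proj("wrist",(560,129,28),m))
h=cv2.cvtColor(im,cv2.COLOR_BGR2HSV);k=cv2.inRange(h,(0,120,10),(12,255,110));k[270:]=0
n,l,s,c=cv2.connectedComponentsWithStats(k)
for i in range(1,n):
    if s[i][4]>500: print(c[i],s[i])
```

```text
[559.51248904 127.27341736 184.58286497]
(np.float64(314.92252212813514), np.float64(262.0263468297424)) (np.float64(316.1083978507062), np.float64(224.49712797883413))
[ 58.43799306 107.25023667] [   0   82  117   50 3169]
[155.20148951 198.13161814] [ 122  124   70  146 7385]
[316.6309349  231.66421929] [ 280  190   72   80 4086]
```

View pics/w3.png

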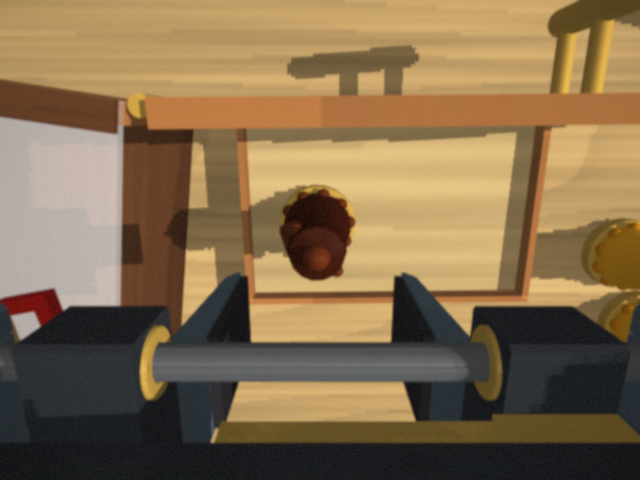

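Scaled: 35 mm is 0.7, 30 mm is 0.6.

Request:
pendant(
  rows=[
    [[0.02, -0.02, 0.7], [0, 0, 0]],
    [[0.02, 0, 0.7], [0, 0, 0]],
    [[0, 0, 0.6], [0, 0, 0]],
    [[0, 0, 0.46], [0, 0, 0]],
    [[0, 0, 0], [0, 0, 0]],
  ],
)

```text
time_s: 8.1
ee_pos: [562.0, 128.3, 63.5]
ee_rot: [179.9, 0.3, -0.1]
force: [-1.6, 0.3, 0.1]
gripper_width: 61.6
gripper_force: 0.0
```

Request:
pendant(
  rows=[
    [[0, 0, 0], [0, 0, 0]],
    [[0, 0, 0], [0, 0, 0]],
    [[0, 0, 0], [0, 0, 0]],
    [[0, 0, 0], [0, 0, 0]],
  ],
  finger_gap=0,
  force=20,
)

```text
time_s: 8.5
ee_pos: [563.7, 129.3, 67.0]
ee_rot: [-180.0, -0.2, 0.0]
force: [0.4, -0.5, 3.3]
gripper_width: 36.1
gripper_force: 20.0
```

Request:
pendant(
  rows=[
    [[0, 0, -0.4], [0, 0, 0]],
    [[0, 0, -0.7], [0, 0, 0]],
    [[0, 0, -0.7], [0, 0, 0]],
    [[0, 0, -0.8], [0, 0, 0]],
    [[0, 0, 0], [0, 0, 0]],
  ],
)

```text
time_s: 9.0
ee_pos: [565.7, 130.0, 201.6]
ee_rot: [-179.9, -0.7, 0.0]
force: [0.3, -0.4, -2.3]
gripper_width: 35.9
gripper_force: 20.0
```

Scaled: 43 mm is 0.86, 25 mm is 0.5.

Request:
pendant(
  rows=[
    [[0.04, 0.5, 0], [0, 0, 0]],
    [[0.08, 0.86, 0], [0, 0, 0]],
    [[0.08, 0.86, 0], [0, 0, 0]],
    [[0.08, 0.86, 0], [0, 0, 0]],
    [[0.08, 0.86, 0], [0, 0, 0]],
    [[0.08, 0.86, 0], [0, 0, 0]],
    [[0.08, 0.86, 0], [0, 0, 0]],
    [[0.08, 0.86, 0], [0, 0, 0]],
  ],
)

```text
time_s: 9.8
ee_pos: [591.7, -198.2, 194.2]
ee_rot: [-180.0, 0.1, 0.0]
force: [1.0, -0.1, -1.4]
gripper_width: 36.0
gripper_force: 20.0
```

Request:
pendant(
  rows=[
    [[0.08, 0.86, 0], [0, 0, 0]],
    [[0.08, 0.8, 0], [0, 0, 0]],
    [[0, 0.36, 0], [0, 0, 0]],
    [[0, 0, 0], [0, 0, 0]],
    [[0, 0, 0], [0, 0, 0]],
  ],
)

```text
time_s: 10.3
ee_pos: [599.9, -296.9, 194.4]
ee_rot: [-179.9, 0.1, -0.0]
force: [-0.2, -0.9, -3.3]
gripper_width: 36.0
gripper_force: 20.0
```

Run:
```python
from h import *
m=camera_model("wrist"); im=grab_frame("wrist")
print(state()["ee_pos"])
h=cv2.cvtColor(im,cv2.COLOR_BGR2HSV);k=cv2.inRange(h,(105,120,40),(125,255,255));k[300:]=0
c,_=cv2.findContours(k,0,2);c=max(c,key=cv2.contourArea);e=cv2.approxPolyDP(c,8,True)[:,0]
for p in e: print(p, ray("wrist",*p,12,m).round(1))
```

```text
[ 600.14166971 -296.35339146  194.75214446]
[370 129] [ 675.9 -337.1   12. ]
[250 138] [ 669.  -240.6   12. ]
[265 267] [ 559.6 -248.7   12. ]
[293 231] [ 592.  -273.9   12. ]
[332 225] [ 597.3 -307.2   12. ]
[356 235] [ 588.5 -327.8   12. ]
[386 277] [ 550.4 -355.1   12. ]
[384 193] [ 624.6 -350.3   12. ]
[360 162] [ 650.  -329.7   12. ]
[383 163] [ 649.2 -348.5   12. ]
[365 157] [ 654.  -333.7   12. ]
```

Request:
pendant(
  rows=[
    [[0, 0, 0.7], [0, 0, 0]],
    [[0, 0, 0.7], [0, 0, 0]],
    [[0, 0, 0.66], [0, 0, 0]],
    [[0, 0, 0.36], [0, 0, 0]],
    [[0, 0, 0.14], [0, 0, 0]],
    [[0, 0, 0.04], [0, 0, 0]],
    [[0, 0, 0], [0, 0, 0]],
    [[0, 0, 0], [0, 0, 0]],
  ],
)

```text
time_s: 11.15
ee_pos: [601.5, -297.9, 67.0]
ee_rot: [179.9, -0.2, 0.0]
force: [-0.2, -0.1, -2.3]
gripper_width: 36.2
gripper_force: 20.0
```

Scaled: 2 mm is 0.04, 1 mm is 0.02.

Request:
pendant(
  rows=[
    [[0, 0, 0.04], [0, 0, 0]],
    [[0, 0, 0.02], [0, 0, 0]],
    [[0, 0, 0], [0, 0, 0]],
    [[0, 0, 0], [0, 0, 0]],
  ],
)

```text
time_s: 11.55
ee_pos: [600.9, -298.0, 63.0]
ee_rot: [180.0, -0.1, -0.0]
force: [-0.2, -0.7, 0.4]
gripper_width: 35.8
gripper_force: 20.0
```

Request:
pendant(
  rows=[
    [[0, 0, 0.02], [0, 0, 0]],
    [[0, 0, 0], [0, 0, 0]],
    [[0, 0, 0], [0, 0, 0]],
  ],
)

```text
time_s: 11.85
ee_pos: [600.9, -298.0, 63.0]
ee_rot: [180.0, -0.1, -0.0]
force: [-0.7, 0.9, 4.9]
gripper_width: 35.7
gripper_force: 20.0
```

Scaled: -35 mm is -0.7, -30 mm is -0.6.

Request:
pendant(
  rows=[
    [[0, 0, 0], [0, 0, 0]],
    [[0, 0, 0], [0, 0, 0]],
    [[0, 0, 0], [0, 0, 0]],
    [[0, 0, -0.6], [0, 0, 0]],
    [[0, 0, -0.7], [0, 0, 0]],
    [[0, 0, -0.7], [0, 0, 0]],
    [[0, 0, -0.7], [0, 0, 0]],
  ],
  finger_gap=64,
  force=20,
)

```text
time_s: 12.55
ee_pos: [600.4, -297.7, 197.4]
ee_rot: [-180.0, 0.0, 0.0]
force: [1.0, -0.4, 0.0]
gripper_width: 63.6
gripper_force: 0.0
```

Request:
pendant(
  rows=[
    [[-0.58, 0.24, 0], [0, 0, 0]],
    [[-0.6, 0.24, 0], [0, 0, 0]],
    [[-0.6, 0.24, 0], [0, 0, 0]],
    [[-0.6, 0.24, 0], [0, 0, 0]],
    [[0, 0, 0], [0, 0, 0]],
    [[0, 0, 0], [0, 0, 0]],
  ],
)

```text
time_s: 13.15
ee_pos: [481.5, -346.0, 196.5]
ee_rot: [180.0, -0.0, -0.1]
force: [-0.0, -0.3, 0.4]
gripper_width: 63.9
gripper_force: 0.0
```

Create look.py:
```python
from h import *
import sys
x,y,z=map(float,sys.argv[1:4])
m=camera_model("wrist"); im=grab_frame("wrist"); cv2.imwrite(sys.argv[4],im);print(state()["ee_pos"].round(1))
print("pred head",np.round(proj("wrist",(x,y,z+105),m)),"plinth",np.round(proj("wrist",(x,y,z+12),m)))
for c,s in blobs(im[:300],(12,180,90),(30,255,255),800):
    print(c.round(1),s,"x@45",ray("wrist",*c,z+45,m).round(1))
```

```bash
python3 look.py 482 -346 0 pics/w4.png
```

```text
[ 482.1 -345.8  196.4]
pred head [319. 251.] plinth [319. 221.]
[ 41.8 166.6] [   0  129   91   76 5326] x@45 [ 531.1 -138.2   45. ]
[322.8 227.4] [ 289  187   67   83 4024] x@45 [ 484.2 -348.7   45. ]
[ 75.9 254.1] [  18  210  115   86 6022] x@45 [ 462.8 -153.1   45. ]
```

View pics/w4.png

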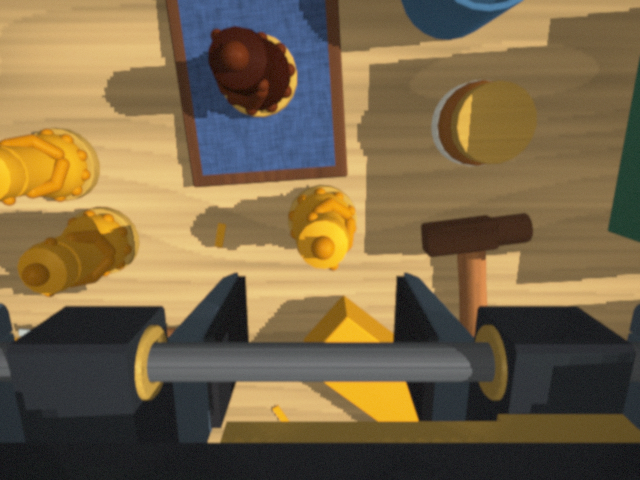

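Scaled: 40 mm is 0.8, 1.5 mm is 0.03.

Request:
pendant(
  rows=[
    [[0, 0.03, 0.7], [0, 0, 0]],
    [[0, 0, 0.8], [0, 0, 0]],
    [[0, 0, 0.7], [0, 0, 0]],
    [[0, 0, 0.5], [0, 0, 0]],
    [[0, 0, 0.2], [0, 0, 0]],
    [[0, 0, 0], [0, 0, 0]],
    [[0, 0, 0], [0, 0, 0]],
  ],
)

```text
time_s: 13.9
ee_pos: [482.9, -347.7, 52.4]
ee_rot: [179.9, -0.1, 0.0]
force: [0.2, 0.2, 0.3]
gripper_width: 64.1
gripper_force: 0.0
```

Request:
pendant(
  rows=[
    [[0, 0, 0], [0, 0, 0]],
    [[0, 0, 0], [0, 0, 0]],
    [[0, 0, 0], [0, 0, 0]],
    [[0, 0, 0], [0, 0, 0]],
  ],
  finger_gap=0,
  force=20,
)

```text
time_s: 14.3
ee_pos: [481.8, -347.4, 52.1]
ee_rot: [180.0, -0.1, -0.0]
force: [-0.8, 0.7, 3.7]
gripper_width: 35.5
gripper_force: 20.0
```

Request:
pendant(
  rows=[
    [[0, 0, -0.4], [0, 0, 0]],
    [[0, 0, -0.7], [0, 0, 0]],
    [[0, 0, -0.8], [0, 0, 0]],
    [[0, 0, -1], [0, 0, 0]],
    [[0, 0, 0], [0, 0, 0]],
  ],
)

```text
time_s: 14.8
ee_pos: [484.6, -349.8, 203.7]
ee_rot: [179.5, -0.7, -0.0]
force: [0.5, -0.9, -1.7]
gripper_width: 36.0
gripper_force: 20.0
```

Scaled: -41 mm is -0.82, -25 mm is -0.5.

Request:
pendant(
  rows=[
    [[0.08, -0.5, 0], [0, 0, 0]],
    [[0.14, -0.82, 0], [0, 0, 0]],
    [[0.14, -0.82, 0], [0, 0, 0]],
    [[0.14, -0.82, 0], [0, 0, 0]],
    [[0.14, -0.82, 0], [0, 0, 0]],
    [[0.14, -0.82, 0], [0, 0, 0]],
    [[0.14, -0.82, 0], [0, 0, 0]],
    [[0.14, -0.82, 0], [0, 0, 0]],
  ],
)

```text
time_s: 15.6
ee_pos: [533.7, -33.6, 195.2]
ee_rot: [-180.0, 0.1, -0.0]
force: [1.1, -0.5, -2.2]
gripper_width: 36.0
gripper_force: 20.0
```

Request:
pendant(
  rows=[
    [[0.14, -0.82, 0], [0, 0, 0]],
    [[0.14, -0.82, 0], [0, 0, 0]],
    [[0.14, -0.82, 0], [0, 0, 0]],
    [[0.14, -0.72, 0], [0, 0, 0]],
    [[0.06, -0.32, 0], [0, 0, 0]],
    [[0, 0, 0], [0, 0, 0]],
    [[0, 0, 0], [0, 0, 0]],
  ],
)

```text
time_s: 16.3
ee_pos: [564.8, 138.8, 195.5]
ee_rot: [179.9, 0.1, 0.0]
force: [0.3, 0.1, -1.7]
gripper_width: 35.7
gripper_force: 20.0
```

```bash
python3 - <<'E'
from h import *
m=camera_model("wrist"); cv2.imwrite("pics/w5.png",grab_frame("wrist"));print(state()["ee_pos"]);np.save("w5.npy",m["T"])
E
```

```text
[564.94767404 138.34535338 195.73847743]
```

View pics/w5.png

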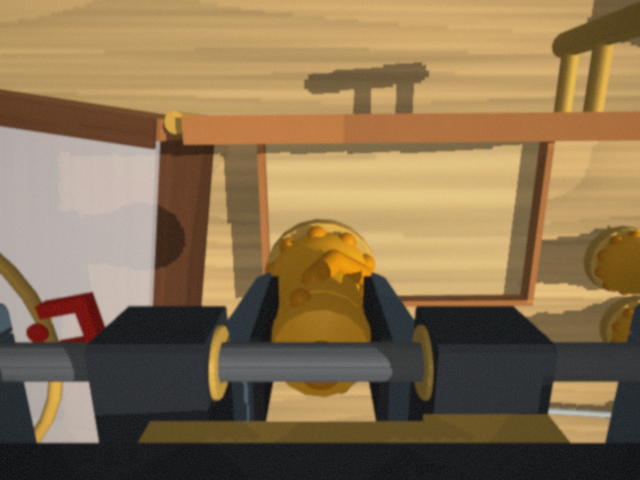

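Run:
```python
from h import *
m=model("wrist",np.load("w5.npy"));r=lambda u,v,z:ray("wrist",u,v,z,m).round(1)
print(r(267,200,30),r(527,297,30),r(400,143,130),r(400,296,30))
```

```text
[586.3 180.4  30. ] [503.2 -38.1  30. ] [633.7  94.8 130. ] [504.1  70.1  30. ]
```

Request:
pendant(
  rows=[
    [[0, 0, 0.7], [0, 0, 0]],
    [[0, 0, 0.8], [0, 0, 0]],
    [[0, 0, 0.6], [0, 0, 0]],
    [[0, 0, 0.3], [0, 0, 0]],
    [[0, 0, 0.1], [0, 0, 0]],
    [[0, 0, 0], [0, 0, 0]],
    [[0, 0, 0], [0, 0, 0]],
  ],
)

```text
time_s: 17.05
ee_pos: [566.4, 139.2, 72.5]
ee_rot: [-180.0, -0.1, -0.1]
force: [1.2, -0.5, -2.5]
gripper_width: 36.1
gripper_force: 20.0
```

Scaled: 2 mm is 0.04.

Request:
pendant(
  rows=[
    [[0, 0, 0.04], [0, 0, 0]],
    [[0, 0, 0.04], [0, 0, 0]],
    [[0, 0, 0], [0, 0, 0]],
    [[0, 0, 0], [0, 0, 0]],
  ],
)

```text
time_s: 17.45
ee_pos: [566.4, 139.8, 68.1]
ee_rot: [-180.0, -0.1, 0.0]
force: [1.5, -0.1, 2.2]
gripper_width: 35.9
gripper_force: 20.0
```

Request:
pendant(
  rows=[
    [[0, 0, 0], [0, 0, 0]],
    [[0, 0, 0], [0, 0, 0]],
    [[0, 0, 0], [0, 0, 0]],
    [[0, 0, -0.6], [0, 0, 0]],
    [[0, 0, -0.8], [0, 0, 0]],
    [[0, 0, -0.8], [0, 0, 0]],
    [[0, 0, -0.4], [0, 0, 0]],
  ],
  finger_gap=60,
  force=20,
)

```text
time_s: 18.15
ee_pos: [566.8, 140.1, 201.1]
ee_rot: [-179.9, -0.3, 0.0]
force: [0.7, -0.1, 1.4]
gripper_width: 60.0
gripper_force: 0.0
```

Scaled: 38 mm is 0.76, -6 mm is -0.12.

Request:
pendant(
  rows=[
    [[-0.1, 0.76, 0], [0, 0, 0]],
    [[-0.1, 0.76, 0], [0, 0, 0]],
    [[-0.1, 0.76, 0], [0, 0, 0]],
    [[-0.1, 0.76, 0], [0, 0, 0]],
    [[-0.1, 0.76, 0], [0, 0, 0]],
    [[-0.1, 0.76, 0], [0, 0, 0]],
    [[-0.12, 0.76, 0], [0, 0, 0]],
    [[0, 0, 0], [0, 0, 0]],
  ],
)

```text
time_s: 18.95
ee_pos: [528.6, -130.1, 197.2]
ee_rot: [179.9, 0.0, -0.3]
force: [-0.0, 0.7, -0.2]
gripper_width: 60.4
gripper_force: 0.0
```

Request:
pendant(
  rows=[
    [[0, 0, 0], [0, 0, 0]],
    [[0, 0, 0], [0, 0, 0]],
  ],
  finger_gap=64,
)

```text
time_s: 19.15
ee_pos: [529.5, -125.4, 197.2]
ee_rot: [-180.0, 0.0, 0.0]
force: [-0.3, 0.4, 0.2]
gripper_width: 64.1
gripper_force: 0.0
```

```bash
python3 look.py 530 -126 0 pics/w6.png
```

```text
[ 529.6 -125.2  197.3]
pred head [320. 251.] plinth [320. 221.]
[  8.8 183.4] [   0  149   24   65 1007] x@45 [566.  110.4  45. ]
[333.6 245.5] [ 291  188   94  112 5839] x@45 [ 517.3 -136.6   45. ]
```

View pics/w6.png

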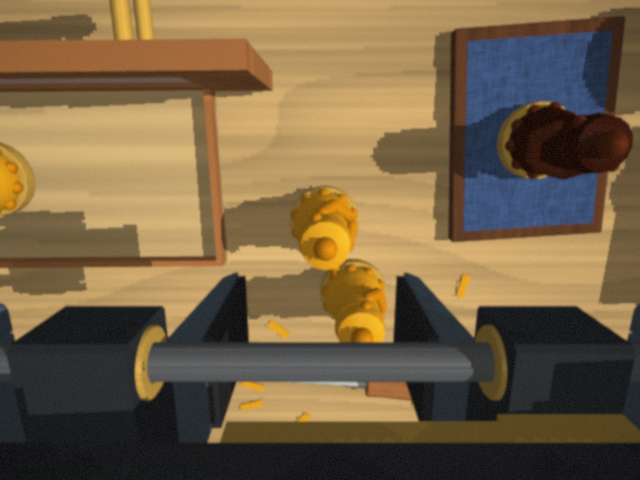

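Units first: shifts go in shares of 50 mm and turns go in shares of 2 rad. So 40 mm is 0.8, 35 mm is 0.7.

Request:
pendant(
  rows=[
    [[0, 0.04, 0.7], [0, 0, 0]],
    [[0, 0, 0.8], [0, 0, 0]],
    [[0, 0, 0.7], [0, 0, 0]],
    [[0, 0, 0.5], [0, 0, 0]],
    [[0, 0, 0.2], [0, 0, 0]],
    [[0, 0, 0], [0, 0, 0]],
    [[0, 0, 0], [0, 0, 0]],
  ],
)

```text
time_s: 19.9
ee_pos: [530.6, -128.0, 53.5]
ee_rot: [180.0, -0.1, 0.0]
force: [-0.2, -0.2, 1.4]
gripper_width: 63.8
gripper_force: 0.0
```

Request:
pendant(
  rows=[
    [[0, 0, 0], [0, 0, 0]],
    [[0, 0, 0], [0, 0, 0]],
    [[0, 0, 0], [0, 0, 0]],
    [[0, 0, 0], [0, 0, 0]],
  ],
  finger_gap=0,
  force=20,
)

```text
time_s: 20.3
ee_pos: [529.8, -128.3, 53.0]
ee_rot: [180.0, -0.1, -0.0]
force: [-0.6, 0.9, 3.0]
gripper_width: 36.0
gripper_force: 20.0
```

Request:
pendant(
  rows=[
    [[0, 0, -0.4], [0, 0, 0]],
    [[0, 0, -0.7], [0, 0, 0]],
    [[0, 0, -0.8], [0, 0, 0]],
    [[0, 0, -1], [0, 0, 0]],
    [[0, 0, 0], [0, 0, 0]],
    [[0, 0, 0], [0, 0, 0]],
  ],
)

```text
time_s: 20.9
ee_pos: [529.7, -128.4, 198.0]
ee_rot: [180.0, -0.1, -0.0]
force: [-0.9, 0.2, -3.0]
gripper_width: 36.2
gripper_force: 20.0
```

Scaled: -38 mm is -0.76, -27 mm is -0.54.

Request:
pendant(
  rows=[
    [[0.1, -0.54, 0], [0, 0, 0]],
    [[0.14, -0.76, 0], [0, 0, 0]],
    [[0.14, -0.76, 0], [0, 0, 0]],
    [[0.14, -0.76, 0], [0, 0, 0]],
    [[0.14, -0.76, 0], [0, 0, 0]],
    [[0.07, -0.37, 0], [0, 0, 0]],
    [[0, 0, 0], [0, 0, 0]],
    [[0, 0, 0], [0, 0, 0]],
  ],
)

```text
time_s: 21.7
ee_pos: [564.7, 69.0, 195.1]
ee_rot: [179.9, 0.3, 0.1]
force: [0.4, -0.4, -2.1]
gripper_width: 36.3
gripper_force: 20.0
```

Request:
pendant(
  rows=[
    [[0, 0, 0.7], [0, 0, 0]],
    [[0, 0, 0.8], [0, 0, 0]],
    [[0, 0, 0.6], [0, 0, 0]],
    [[0, 0, 0.3], [0, 0, 0]],
    [[0, 0, 0.1], [0, 0, 0]],
    [[0, 0, 0], [0, 0, 0]],
    [[0, 0, 0], [0, 0, 0]],
  ],
)

```text
time_s: 22.4
ee_pos: [566.7, 68.7, 73.2]
ee_rot: [180.0, -0.1, -0.0]
force: [0.3, 0.3, -1.8]
gripper_width: 35.9
gripper_force: 20.0
```

Scaled: 2 mm is 0.04.

Request:
pendant(
  rows=[
    [[0, 0, 0.04], [0, 0, 0]],
    [[0, 0, 0.04], [0, 0, 0]],
    [[0, 0, 0], [0, 0, 0]],
    [[0, 0, 0], [0, 0, 0]],
  ],
)

```text
time_s: 22.8
ee_pos: [566.3, 69.1, 69.0]
ee_rot: [180.0, -0.1, 0.0]
force: [-0.7, -1.9, 2.5]
gripper_width: 36.1
gripper_force: 20.0
```

Request:
pendant(
  rows=[
    [[0, 0, 0], [0, 0, 0]],
    [[0, 0, 0], [0, 0, 0]],
    [[0, 0, 0], [0, 0, 0]],
    [[0, 0, -0.6], [0, 0, 0]],
    [[0, 0, -0.8], [0, 0, 0]],
    [[0, 0, -0.8], [0, 0, 0]],
    [[0, 0, -0.4], [0, 0, 0]],
  ],
  finger_gap=56,
  force=20,
)

```text
time_s: 23.5
ee_pos: [567.6, 69.5, 202.1]
ee_rot: [-180.0, -0.3, 0.0]
force: [0.3, -0.9, 0.2]
gripper_width: 55.9
gripper_force: 0.0
```

Request:
pendant(
  rows=[
    [[-0.2, 0.44, 0], [0, 0, 0]],
    [[-0.3, 0.64, 0], [0, 0, 0]],
    [[-0.3, 0.66, 0], [0, 0, 0]],
    [[-0.3, 0.66, 0], [0, 0, 0]],
    [[-0.3, 0.66, 0], [0, 0, 0]],
    [[-0.3, 0.66, 0], [0, 0, 0]],
    [[-0.3, 0.66, 0], [0, 0, 0]],
    [[0, 0, 0], [0, 0, 0]],
  ],
  finger_gap=64,
)

```text
time_s: 24.3
ee_pos: [464.5, -152.7, 198.5]
ee_rot: [179.9, 0.0, -0.2]
force: [0.9, 0.6, 0.0]
gripper_width: 64.0
gripper_force: 0.0
```

Request:
pendant(
  rows=[
    [[0, 0, 0], [0, 0, 0]],
    [[0, 0, 0], [0, 0, 0]],
  ],
)

```text
time_s: 24.5
ee_pos: [466.5, -149.1, 198.4]
ee_rot: [-180.0, -0.0, 0.0]
force: [0.5, 0.1, 0.2]
gripper_width: 64.1
gripper_force: 0.0
```

```bash
python3 look.py 466 -153 0 pics/w7.png
```

```text
[ 466.5 -148.9  198.3]
pred head [325. 252.] plinth [324. 222.]
[31.5 95.9] [   0   54   72   83 4592] x@45 [565.8  58.7  45. ]
[327.5 231.3] [ 294  191   67   85 4014] x@45 [ 465.6 -155.4   45. ]
```

Scaled: 40 mm is 0.8, 35 mm is 0.7.

Request:
pendant(
  rows=[
    [[-0.03, 0.1, 0.7], [0, 0, 0]],
    [[0, 0, 0.8], [0, 0, 0]],
    [[0, 0, 0.7], [0, 0, 0]],
    [[0, 0, 0.5], [0, 0, 0]],
    [[0, 0, 0.22], [0, 0, 0]],
    [[0, 0, 0], [0, 0, 0]],
    [[0, 0, 0], [0, 0, 0]],
  ],
)

```text
time_s: 25.25
ee_pos: [465.7, -154.7, 53.2]
ee_rot: [180.0, -0.1, 0.1]
force: [-0.2, -0.7, -0.2]
gripper_width: 63.8
gripper_force: 0.0
```

Request:
pendant(
  rows=[
    [[0, 0, 0], [0, 0, 0]],
    [[0, 0, 0], [0, 0, 0]],
    [[0, 0, 0], [0, 0, 0]],
    [[0, 0, 0], [0, 0, 0]],
  ],
  finger_gap=0,
  force=20,
)

```text
time_s: 25.65
ee_pos: [464.8, -154.8, 52.9]
ee_rot: [-180.0, -0.1, -0.0]
force: [0.6, 1.3, 1.6]
gripper_width: 36.4
gripper_force: 20.0
```

Request:
pendant(
  rows=[
    [[0, 0, -0.4], [0, 0, 0]],
    [[0, 0, -0.7], [0, 0, 0]],
    [[0, 0, -0.8], [0, 0, 0]],
    [[0, 0, -1], [0, 0, 0]],
    [[0, 0, 0], [0, 0, 0]],
    [[0, 0, 0], [0, 0, 0]],
  ],
)

```text
time_s: 26.25
ee_pos: [464.5, -154.9, 197.9]
ee_rot: [180.0, -0.1, -0.0]
force: [-0.5, -0.1, -2.7]
gripper_width: 36.0
gripper_force: 20.0
```

Scaled: -28 mm is -0.56, 6.5 mm is 0.13.

Request:
pendant(
  rows=[
    [[0.2, -0.3, 0], [0, 0, 0]],
    [[0.36, -0.56, 0], [0, 0, 0]],
    [[0.36, -0.56, 0], [0, 0, 0]],
    [[0.36, -0.56, 0], [0, 0, 0]],
    [[0.36, -0.56, 0], [0, 0, 0]],
    [[0.26, -0.38, 0], [0, 0, 0]],
    [[0.13, -0.16, 0], [0, 0, 0]],
    [[0, 0, 0], [0, 0, 0]],
  ],
)

```text
time_s: 27.05
ee_pos: [565.5, -0.2, 195.2]
ee_rot: [180.0, 0.2, 0.1]
force: [0.1, 0.7, -3.6]
gripper_width: 35.9
gripper_force: 20.0
```

Request:
pendant(
  rows=[
    [[0, 0, 0.7], [0, 0, 0]],
    [[0, 0, 0.8], [0, 0, 0]],
    [[0, 0, 0.6], [0, 0, 0]],
    [[0, 0, 0.3], [0, 0, 0]],
    [[0, 0, 0.1], [0, 0, 0]],
    [[0, 0, 0], [0, 0, 0]],
    [[0, 0, 0], [0, 0, 0]],
  ],
)

```text
time_s: 27.75
ee_pos: [566.5, -1.4, 73.3]
ee_rot: [180.0, -0.1, -0.0]
force: [0.3, 0.5, -1.8]
gripper_width: 35.7
gripper_force: 20.0
```

Request:
pendant(
  rows=[
    [[0, 0, 0.04], [0, 0, 0]],
    [[0, 0, 0.04], [0, 0, 0]],
    [[0, 0, 0], [0, 0, 0]],
    [[0, 0, 0], [0, 0, 0]],
  ],
)

```text
time_s: 28.15
ee_pos: [566.6, -0.8, 69.0]
ee_rot: [180.0, -0.1, 0.0]
force: [0.4, 0.1, 1.5]
gripper_width: 36.3
gripper_force: 20.0
```

Scaled: -50 mm is -1, -40 mm is -0.8.

Request:
pendant(
  rows=[
    [[0, 0, 0], [0, 0, 0]],
    [[0, 0, 0], [0, 0, 0]],
    [[0, 0, 0], [0, 0, 0]],
    [[0, 0, -0.6], [0, 0, 0]],
    [[0, 0, -0.8], [0, 0, 0]],
    [[0, 0, -1], [0, 0, 0]],
    [[0, 0, -1], [0, 0, 0]],
    [[0, 0, -1], [0, 0, 0]],
  ],
  finger_gap=56,
  force=20,
)

```text
time_s: 28.95
ee_pos: [565.5, -0.8, 290.5]
ee_rot: [180.0, -0.0, 0.0]
force: [1.3, 0.2, -0.9]
gripper_width: 55.9
gripper_force: 0.0
```

Request:
pendant(
  rows=[
    [[-0.2, 0, -1], [0, 0, 0]],
    [[-0.2, 0, -0.4], [0, 0, 0]],
    [[0, 0, 0], [0, 0, 0]],
    [[0, 0, 0], [0, 0, 0]],
  ],
)

```text
time_s: 29.35
ee_pos: [545.9, -0.8, 356.9]
ee_rot: [180.0, 0.0, 0.0]
force: [0.4, 0.7, -1.4]
gripper_width: 55.9
gripper_force: 0.0
```

```bash
python3 - <<'E'
from h import *
m=camera_model("wrist"); cv2.imwrite("pics/w8.png",grab_frame("wrist"));print(state()["ee_pos"]);np.save("w8.npy",m["T"])
E
```

```text
[545.75156228  -0.7773473  355.72906772]
```

View pics/w8.png

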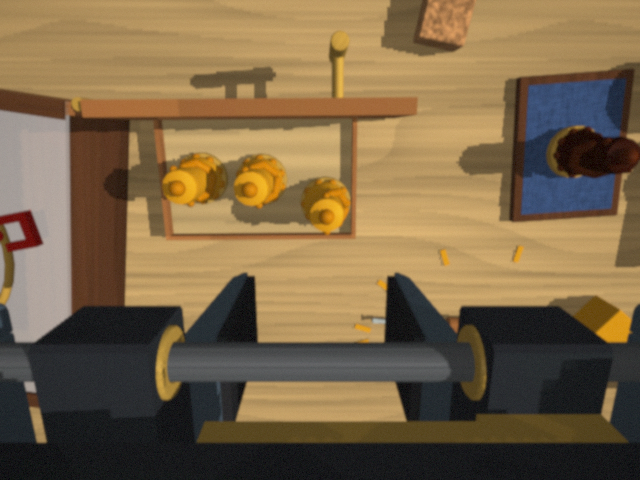

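Run:
```python
from h import *
m=model("wrist",np.load("w8.npy"));r=lambda u,v,z:ray("wrist",u,v,z,m).round(1)
for p in((177,187),(254,187),(327,215)): print(r(*p,121))
print(r(585,152,28+20),"rim",r(356,235,30),"handle",r(340,40,150))
```

```text
[568.9 135.8 121. ]
[568.9  62.1 121. ]
[541.6  -7.9 121. ]
[ 597.8 -293.6   48. ] rim [499.  -44.4  30. ] handle [691.9 -17.5 150. ]
```

Scaled: 30 mm is 0.6, 25 mm is 0.5.

Request:
pendant(
  rows=[
    [[0.5, 0.06, 0.6], [0, 0, 0]],
    [[0.6, 0.06, 0.6], [0, 0, 0]],
    [[0.6, 0.06, 0.6], [0, 0, 0]],
    [[0.6, 0.06, 0.6], [0, 0, 0]],
    [[0.6, 0.06, 0], [0, 0, 0]],
    [[0, 0, 0], [0, 0, 0]],
    [[0, 0, 0], [0, 0, 0]],
  ],
  finger_gap=42,
)

```text
time_s: 30.1
ee_pos: [690.7, -15.8, 234.4]
ee_rot: [-180.0, 0.3, -0.0]
force: [-0.8, -0.5, 0.1]
gripper_width: 42.0
gripper_force: 0.0
```

Run:
```python
from h import *
m=camera_model("wrist"); im=grab_frame("wrist");cv2.imwrite("pics/w9.png",im);print(state()["ee_pos"],proj("wrist",(690.5,-16,150),m))
a=np.cumsum([282.05,-2,-3]+[-4]*20+[-3,-2,-1.5]);p=240.3*np.c_[np.cos(np.radians(a)),np.sin(np.radians(a))]
d=np.diff(p,axis=0);d[:,1]*=-1;print(a[-1],d.round(1).tolist())
```

```text
[690.37661163 -15.70070143 235.71142445] (np.float64(319.387361551269), np.float64(254.92546578992696))
190.55 [[-8.2, 1.6], [-12.4, 1.9], [-16.7, 1.5], [-16.8, 0.3], [-16.8, -0.9], [-16.6, -2.0], [-16.5, -3.2], [-16.2, -4.3], [-15.9, -5.4], [-15.4, -6.5], [-15.0, -7.6], [-14.4, -8.6], [-13.7, -9.6], [-13.0, -10.5], [-12.3, -11.4], [-11.4, -12.3], [-10.6, -13.0], [-9.6, -13.7], [-8.7, -14.4], [-7.6, -14.9], [-6.6, -15.4], [-5.5, -15.9], [-3.4, -12.1], [-1.9, -8.2], [-1.2, -6.2]]
```

View pics/w9.png

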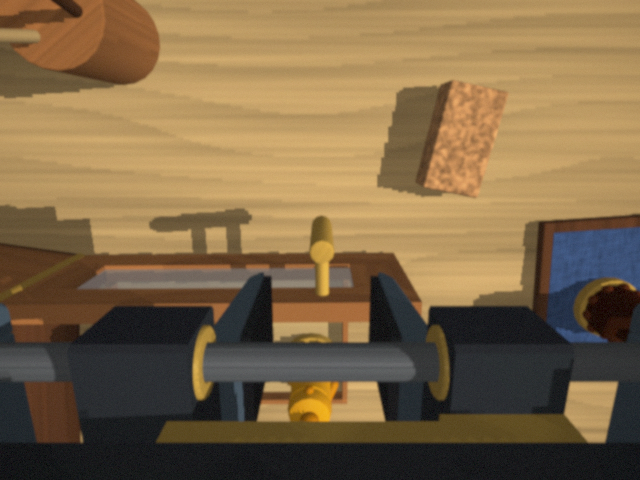

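Scaled: 40 mm is 0.8, 35 mm is 0.7.

Request:
pendant(
  rows=[
    [[0, 0, 0.8], [0, 0, 0]],
    [[0, 0, 0.7], [0, 0, 0]],
    [[0, 0, 0.5], [0, 0, 0]],
    [[0, 0, 0.2], [0, 0, 0]],
    [[0, 0, 0], [0, 0, 0]],
  ],
)

```text
time_s: 30.65
ee_pos: [689.9, -15.7, 126.6]
ee_rot: [-180.0, 0.1, 0.0]
force: [0.4, 0.2, 0.3]
gripper_width: 42.1
gripper_force: 0.0
```

Request:
pendant(
  rows=[
    [[0, 0, 0], [0, 0, 0]],
    [[0, 0, 0], [0, 0, 0]],
    [[0, 0, 0], [0, 0, 0]],
    [[0, 0, 0], [0, 0, 0]],
  ],
  finger_gap=0,
  force=25,
)

```text
time_s: 31.05
ee_pos: [691.8, -16.3, 128.7]
ee_rot: [179.9, -0.1, 0.0]
force: [-0.6, -1.1, 2.9]
gripper_width: 15.2
gripper_force: 25.0
```

Request:
pendant(
  rows=[
    [[-0.164, 0.032, 0], [0, 0, 0]],
    [[-0.248, 0.038, 0], [0, 0, 0]],
    [[-0.334, 0.03, 0], [0, 0, 0]],
    [[-0.336, 0.006, 0], [0, 0, 0]],
    [[-0.336, -0.018, 0], [0, 0, 0]],
    [[-0.332, -0.04, 0], [0, 0, 0]],
    [[-0.33, -0.064, 0], [0, 0, 0]],
  ],
)

```text
time_s: 31.75
ee_pos: [587.3, -16.8, 128.7]
ee_rot: [179.8, -0.2, -0.0]
force: [2.0, -4.9, 3.7]
gripper_width: 15.4
gripper_force: 25.0
```

Scaled: -16.2 mm is -0.324, -15.9 mm is -0.318.

Request:
pendant(
  rows=[
    [[-0.324, -0.086, 0], [0, 0, 0]],
    [[-0.318, -0.108, 0], [0, 0, 0]],
    [[-0.308, -0.13, 0], [0, 0, 0]],
    [[-0.3, -0.152, 0], [0, 0, 0]],
    [[-0.288, -0.172, 0], [0, 0, 0]],
    [[-0.274, -0.192, 0], [0, 0, 0]],
    [[-0.26, -0.21, 0], [0, 0, 0]],
  ],
)

```text
time_s: 32.45
ee_pos: [479.9, 33.6, 128.5]
ee_rot: [179.5, 0.3, 0.1]
force: [-7.9, -13.6, 13.2]
gripper_width: 15.2
gripper_force: 25.0
```

Request:
pendant(
  rows=[
    [[-0.246, -0.228, 0], [0, 0, 0]],
    [[-0.228, -0.246, 0], [0, 0, 0]],
    [[-0.212, -0.26, 0], [0, 0, 0]],
    [[-0.192, -0.274, 0], [0, 0, 0]],
    [[-0.174, -0.288, 0], [0, 0, 0]],
    [[-0.152, -0.298, 0], [0, 0, 0]],
    [[-0.132, -0.308, 0], [0, 0, 0]],
  ],
)

```text
time_s: 33.15
ee_pos: [411.8, 130.7, 127.8]
ee_rot: [179.8, 0.5, -0.0]
force: [-7.6, -4.9, 11.2]
gripper_width: 15.5
gripper_force: 25.0
```

Request:
pendant(
  rows=[
    [[-0.11, -0.318, 0], [0, 0, 0]],
    [[-0.068, -0.242, 0], [0, 0, 0]],
    [[-0.038, -0.164, 0], [0, 0, 0]],
    [[-0.024, -0.124, 0], [0, 0, 0]],
    [[0, 0, 0], [0, 0, 0]],
    [[0, 0, 0], [0, 0, 0]],
  ],
)

```text
time_s: 33.75
ee_pos: [400.7, 174.3, 127.7]
ee_rot: [179.9, 0.4, -0.0]
force: [-8.6, -1.3, 11.1]
gripper_width: 15.3
gripper_force: 25.0
```

Scaled: -5 mm is -0.1, -3 mm is -0.06.

Request:
pendant(
  rows=[
    [[0.01, -0.1, 0], [0, 0, 0]],
    [[0.01, -0.1, 0], [0, 0, 0]],
    [[0.01, -0.06, 0], [0, 0, 0]],
    [[0, 0, 0], [0, 0, 0]],
    [[0, 0, 0], [0, 0, 0]],
  ],
)

```text
time_s: 34.25
ee_pos: [399.2, 186.5, 127.6]
ee_rot: [179.9, 0.8, -0.1]
force: [-14.4, -1.7, 16.2]
gripper_width: 15.2
gripper_force: 25.0
```

Request:
pendant(
  rows=[
    [[0, -0.06, 0], [0, 0, 0]],
    [[0, -0.06, 0], [0, 0, 0]],
    [[0, 0, 0], [0, 0, 0]],
    [[0, 0, 0], [0, 0, 0]],
  ],
)

```text
time_s: 34.65
ee_pos: [398.7, 192.4, 127.6]
ee_rot: [179.8, 0.9, -0.1]
force: [-16.6, -1.5, 16.3]
gripper_width: 15.3
gripper_force: 25.0
```

Scaled: -3 mm is -0.06, 1 mm is 0.02.

Request:
pendant(
  rows=[
    [[0.02, -0.06, 0], [0, 0, 0]],
    [[0.02, -0.06, 0], [0, 0, 0]],
    [[0, 0, 0], [0, 0, 0]],
    [[0, 0, 0], [0, 0, 0]],
  ],
)

```text
time_s: 35.05
ee_pos: [398.5, 198.0, 127.5]
ee_rot: [179.8, 1.1, -0.1]
force: [-21.4, -1.3, 21.5]
gripper_width: 14.9
gripper_force: 25.0
```

Request:
pendant(
  rows=[
    [[0.02, -0.06, 0], [0, 0, 0]],
    [[0, 0, 0], [0, 0, 0]],
    [[0, 0, 0], [0, 0, 0]],
  ],
)

```text
time_s: 35.35
ee_pos: [398.5, 200.7, 127.3]
ee_rot: [179.7, 1.3, -0.1]
force: [-23.3, -1.3, 22.7]
gripper_width: 15.1
gripper_force: 25.0
```

Scaled: -4 mm is -0.08, -3 mm is -0.06.

Request:
pendant(
  rows=[
    [[-0.08, -0.06, 0], [0, 0, 0]],
    [[-0.08, -0.04, 0], [0, 0, 0]],
    [[0, 0, 0], [0, 0, 0]],
    [[0, 0, 0], [0, 0, 0]],
  ],
)

```text
time_s: 35.75
ee_pos: [398.2, 203.5, 127.4]
ee_rot: [179.5, 0.3, 0.1]
force: [-2.9, -13.4, 9.2]
gripper_width: 15.3
gripper_force: 25.0
```

Request:
pendant(
  rows=[
    [[0, -0.06, 0], [0, 0, 0]],
    [[0, -0.04, 0], [0, 0, 0]],
    [[0, 0, 0], [0, 0, 0]],
    [[0, 0, 0], [0, 0, 0]],
  ],
)

```text
time_s: 36.15
ee_pos: [398.1, 203.5, 127.2]
ee_rot: [178.9, 0.3, 0.3]
force: [-1.1, -28.4, 13.4]
gripper_width: 15.4
gripper_force: 25.1
```

Scaled: 5 mm is 0.1.

Request:
pendant(
  rows=[
    [[0, 0.1, 0], [0, 0, 0]],
    [[0, 0, 0], [0, 0, 0]],
    [[0, 0, 0], [0, 0, 0]],
  ],
)

```text
time_s: 36.45
ee_pos: [398.2, 203.5, 127.3]
ee_rot: [179.5, 0.3, 0.1]
force: [-3.2, -12.7, 8.1]
gripper_width: 15.4
gripper_force: 25.0
```

Request:
pendant(
  rows=[
    [[0, 0, 0], [0, 0, 0]],
    [[0, 0, 0], [0, 0, 0]],
    [[0, 0, 0], [0, 0, 0]],
    [[0, 0, -0.4], [0, 0, 0]],
    [[0, 0, -0.8], [0, 0, 0]],
    [[0, 0, -1], [0, 0, 0]],
    [[0, 0, -1], [0, 0, 0]],
    [[0, 0, 0], [0, 0, 0]],
  ],
  finger_gap=34,
)

```text
time_s: 37.25
ee_pos: [404.5, 210.0, 294.3]
ee_rot: [-179.6, -0.8, 0.0]
force: [1.1, 0.5, -0.3]
gripper_width: 34.2
gripper_force: 0.0
```

Run:
```python
from h import *
m=camera_model("wrist"); im=grab_frame("wrist");cv2.imwrite("pics/w10.png",im);np.save("w10.npy",m["T"]);print(state()["ee_pos"],proj("wrist",(398.5,203.5,150),m),proj("wrist",(448,325.7,200),m))
im=grab_frame("top");cv2.imwrite("pics/t10.png",im)
h=cv2.cvtColor(im,cv2.COLOR_BGR2HSV)
```

```text
[402.85814477 209.11930745 290.67507977] (np.float64(329.05249827317414), np.float64(242.95391048670947)) (np.float64(135.2161949755257), np.float64(185.51620870743992))
```

View pics/w10.png

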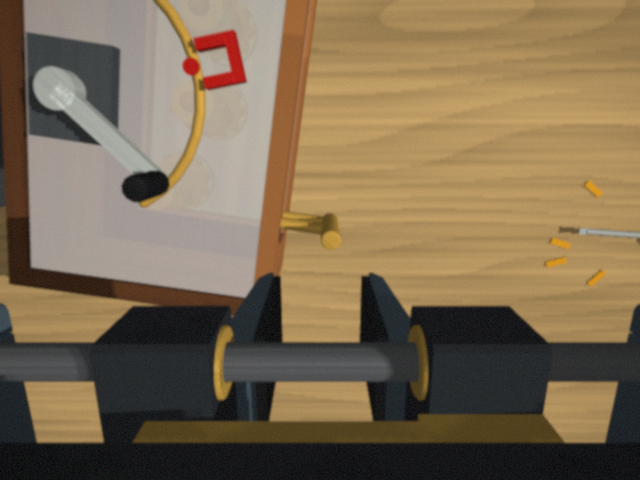

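Run:
```python
from h import *
m=model("wrist",np.load("w10.npy"));r=lambda u,v,z:ray("wrist",u,v,z,m).round(1)
print("piv",r(58,88,160),"notch",r(191,66,141),"knob",r(136,187,200))
im=cv2.imread("pics/w10.png");h=cv2.cvtColor(im,cv2.COLOR_BGR2HSV)
k=cv2.inRange(h[:300],(0,0,0),(180,255,45));n,l,s,c=cv2.connectedComponentsWithStats(k)
for i in range(1,n):
  if s[i][4]>200: print(c[i],s[i])
k=cv2.inRange(cv2.cvtColor(cv2.imread("pics/top0.png"),cv2.COLOR_BGR2HSV)[250:280,145:185],(0,0,0),(180,255,50));n,l,s,c=cv2.connectedComponentsWithStats(k);print(c[1:]+[145,250],s[1:])
```

```text
piv [509.5 388.8 160. ] notch [526.2 302.5 141. ] knob [447.1 325.3 200. ]
[ 59.37623762 118.23267327] [ 30  89  64  53 404]
[144.68229167 185.42395833] [123 172  45  29 960]
[273.10791367 289.28417266] [264 277  16  23 278]
[367.80384615 289.55      ] [362 277  16  23 260]
[[161.74358974 265.30769231]] [[13 12  9  7 39]]
```

Scaled: -39 mm is -0.78, -38.5 mm is -0.77.

Request:
pendant(
  rows=[
    [[0.3, -0.78, 0], [0, 0, 0]],
    [[0.3, -0.78, 0], [0, 0, 0]],
    [[0.3, -0.77, 0], [0, 0, 0]],
    [[0, 0, 0], [0, 0, 0]],
    [[0, 0, 0], [0, 0, 0]],
  ],
  finger_gap=46,
  force=15,
)

```text
time_s: 37.85
ee_pos: [445.4, 324.4, 284.7]
ee_rot: [179.8, 0.3, 0.1]
force: [-0.5, -0.7, 0.3]
gripper_width: 46.4
gripper_force: 0.0
```

Run:
```python
from h import *
m=camera_model("wrist"); im=grab_frame("wrist");cv2.imwrite("pics/w11.png",im);print(state()["ee_pos"],proj("wrist",(448,325.5,200),m),proj("wrist",(448,325.5,162),m),proj("wrist",(527,302.5,141),m))
h=cv2.cvtColor(im,cv2.COLOR_BGR2HSV);k=cv2.inRange(h[:300],(0,0,0),(180,255,45));n,l,s,c=cv2.connectedComponentsWithStats(k)
for i in range(1,n):
  if s[i][4]>200: print(c[i],s[i])
p=511+90*np.cos(np.radians(np.linspace(225.7,280.4,9))),390+90*np.sin(np.radians(np.linspace(225.7,280.4,9)))
print(np.c_[np.diff(p[0]),-np.diff(p[1])].round(1).tolist(),p[0][-1],p[1][-1])
for c,s in blobs(im[:300],(0,190,120),(5,255,255),60): print("red",c,s)
```

```text
[445.2949425  323.70583396 285.40552166] (np.float64(316.75798269873957), np.float64(250.58877288008486)) (np.float64(317.07117849982495), np.float64(235.65264351973633)) (np.float64(349.5219156686385), np.float64(120.32907850803679))
[124.2999154  154.00042301] [ 109   94   31  118 2364]
[313.36452514 245.86452514] [302 228  24  36 716]
[258.81205674 289.78723404] [248 277  18  23 282]
[382.4029304  290.10622711] [376 277  18  23 273]
[[8.1, 7.0], [8.9, 6.0], [9.5, 4.9], [10.1, 3.7], [10.4, 2.5], [10.7, 1.3], [10.7, -0.0], [10.7, -1.3]] 527.2467230725504 301.47856762679527
red [383.28363988 113.62052275] [ 356   88   46   54 1033]
red [348.92307692 121.12426036] [342 114  14  16 169]
```

Scaled: 40 mm is 0.8, -1.5 mm is -0.03.

Request:
pendant(
  rows=[
    [[0.02, -0.03, 0.8], [0, 0, 0]],
    [[0, 0, 0.8], [0, 0, 0]],
    [[0, 0, 0.52], [0, 0, 0]],
    [[0, 0, 0.2], [0, 0, 0]],
    [[0, 0, 0], [0, 0, 0]],
    [[0, 0, 0], [0, 0, 0]],
  ],
)

```text
time_s: 38.5
ee_pos: [448.0, 326.0, 172.8]
ee_rot: [-179.9, -0.1, -0.0]
force: [0.0, 0.5, 0.0]
gripper_width: 45.9
gripper_force: 0.0
```

Request:
pendant(
  rows=[
    [[0, 0, 0], [0, 0, 0]],
    [[0, 0, 0], [0, 0, 0]],
    [[0, 0, 0], [0, 0, 0]],
    [[0, 0, 0], [0, 0, 0]],
  ],
  finger_gap=0,
  force=15,
)

```text
time_s: 38.9
ee_pos: [448.5, 327.3, 172.2]
ee_rot: [-179.8, -0.2, -0.0]
force: [0.5, 1.1, -0.4]
gripper_width: 17.6
gripper_force: 15.0
```

Scaled: 10.4 mm is 0.208, 10.1 mm is 0.202.

Request:
pendant(
  rows=[
    [[0.162, 0.14, 0], [0, 0, 0]],
    [[0.178, 0.12, 0], [0, 0, 0]],
    [[0.19, 0.098, 0], [0, 0, 0]],
    [[0.202, 0.074, 0], [0, 0, 0]],
    [[0.208, 0.05, 0], [0, 0, 0]],
    [[0, 0, 0], [0, 0, 0]],
  ],
)

```text
time_s: 39.5
ee_pos: [496.6, 302.8, 172.1]
ee_rot: [-179.8, -0.2, -0.1]
force: [-0.4, 6.6, 3.3]
gripper_width: 17.4
gripper_force: 15.0
```

Request:
pendant(
  rows=[
    [[0.214, 0.026, 0], [0, 0, 0]],
    [[0.214, 0, 0], [0, 0, 0]],
    [[0.214, -0.026, 0], [0, 0, 0]],
    [[0, 0, 0], [0, 0, 0]],
    [[0, 0, 0], [0, 0, 0]],
    [[0, 0, 0], [0, 0, 0]],
  ],
)

```text
time_s: 40.1
ee_pos: [526.5, 306.0, 172.0]
ee_rot: [-179.5, -0.0, -0.1]
force: [-3.5, 14.2, 2.5]
gripper_width: 17.2
gripper_force: 15.0
```

Request:
pendant(
  rows=[
    [[0, 0, 0], [0, 0, 0]],
    [[0, 0, 0], [0, 0, 0]],
    [[0, 0, 0], [0, 0, 0]],
    [[0, 0, -0.4], [0, 0, 0]],
    [[0, 0, -0.8], [0, 0, 0]],
    [[0, 0, -1], [0, 0, 0]],
    [[0, 0, 0], [0, 0, 0]],
  ],
  finger_gap=46,
)

```text
time_s: 40.8
ee_pos: [529.6, 302.3, 288.6]
ee_rot: [-179.7, -0.7, -0.1]
force: [-0.2, 0.0, 0.3]
gripper_width: 45.8
gripper_force: 0.0
```

Request:
pendant(
  rows=[
    [[-0.6, 0.2, 0], [0, 0, 0]],
    [[-0.6, 0.2, 0], [0, 0, 0]],
    [[0, 0, 0], [0, 0, 0]],
    [[0, 0, 0], [0, 0, 0]],
  ],
)

```text
time_s: 41.2
ee_pos: [466.5, 281.1, 281.3]
ee_rot: [180.0, -0.0, -0.0]
force: [-0.9, -0.4, 0.5]
gripper_width: 45.9
gripper_force: 0.0
```

Run:
```python
from h import *
m=camera_model("wrist"); im=grab_frame("wrist");cv2.imwrite("pics/w12.png",im);print(state()["ee_pos"])
q=lambda *p:np.round(proj("wrist",p,m),1)
print("knob pred top/bot",q(527,302.5,200),q(527,302.5,162),"red",q(527,302.5,141),"handle",q(398.5,203.5,150))
h=cv2.cvtColor(im,cv2.COLOR_BGR2HSV);k=cv2.inRange(h[:300],(0,0,0),(180,255,45));n,l,s,c=cv2.connectedComponentsWithStats(k)
for i in range(1,n):
  if s[i][4]>200: print(c[i],s[i],ray("wrist",*c[i],181,m).round(1))
for c,s in blobs(im[:300],(0,190,120),(5,255,255),60): print("red",c,s)
for c,s in blobs(im[:300],(15,120,80),(30,255,255),150): print("yel",c.round(),s)
```

```text
[466.98543259 281.45820478 281.16729425]
knob pred top/bot [282.  157.2] [287.  153.7] red [289.2 152. ] handle [419.2 321.9]
[ 70.06203996 190.19716088] [  18  121   77  117 3804] [505.3 440.1 181. ]
[278.89925926 142.36444444] [264 129  31  28 675] [534.9 305.9 181. ]
[131.90147783 178.18719212] [126 161  15  36 203] [512.9 399.7 181. ]
[258.42105263 289.55263158] [248 277  18  23 304] [437.5 322.5 181. ]
[382.67118644 289.84745763] [376 277  19  23 295] [437.2 237.8 181. ]
red [321.45053763 145.93010753] [295 121  46  52 930]
red [290.5        155.60606061] [284 149  12  12  66]
yel [50. 41.] [   0    0   97  131 4078]
yel [520. 151.] [  363     0   277   300 45359]
yel [269. 101.] [248  75  41  55 598]
yel [275. 227.] [ 229  157   70  128 1300]
yel [ 76. 286.] [ 53 272  42  28 327]
```

Run:
```python
import cv2,numpy as np
for f,u,v in(("pics/w12.png",280,150),("pics/w11.png",315,247)):
    im=cv2.imread(f);h=cv2.cvtColor(im,cv2.COLOR_BGR2HSV)
    sub=h[v-32:v+36:3,u-33:u+36:3]
    for r in range(sub.shape[0]): print(v-32+3*r," ".join("%3d%s"%(p[2],"r" if p[1]>150 and(p[0]<8)else "y" if p[1]>120 else " ") for p in sub[r]))
    print()
```

```text
118 186  182  183  185  185  182  185  182  180  121  159y 206y 208y 189  180  179  184  185  182  180  178  180  184 
121 182  182  187  186  184  184  182  183  184  165  128y 182y 212y 206y 182  182  179  180  180  182  180  184  186 
124 181  182  183  188  184  185  182  183  185  186  131  154y 203y 214y 178  182  187  186  180  182  181y 185r 183r
127 183  186  188  183  184  179  182  182  176  151  129  105y 158y 187y 139  179  185y 183r 183r 181r 184r 185r 184r
130 183  182  183  188  184  185  185  152   78   34   31   32   31   36   73  166  185r 186r 186r 183r 185r 181r 186r
133 183  186  184  186  185  183  151   39   32   32   30   36   38   31   25   80  175r 180r 184r 182r 183r 184r 182r
136 183  187  185  184  175  154   75   26   33   35   37   35   41   39   32   24  135r 184r 183y 183  186  184  189 
139 182  172  152  125  110   95   30   32   32   34   35   34   35   39   41   29   83  179  183  186  189  186  188 
142 120  108  110  109  108   97   28   23   33   36   35   38   32   30   34   29   71  178  186  184  184  188  189 
145 108  107  109  111  108  
[... 3673 characters left out ...]
  182  180  179  181  181  178  183  170  158  156  171  180  179  181  181  179  180  181  179  181  180 
269 182  181  178  178  180  180  183  180  181  184  181  183  182  181  181  183  178  179  181  181  182  176  181 
272 180  180  178  177  181  182  180  183  180  183  180  181  183  184  180  183  179  180  179  185  182  178  180 
275 180  180  182  180  182  181  182  181  180  181  182  182  180  180  182  182  179  180  183  183  182  181  178 
278 179  182  182  182  180  181  179  180  179  182  179  179  184  182  179  182  182  180  179  181  180  181  182 
281 187  183  182  181  182  182  180  183  180  178  181  183  179  179  182  182  181  179  181  181  178  182  180
```

Scaled: 30 mm is 0.6, -11 mm is -0.22.

Request:
pendant(
  rows=[
    [[0.6, -0.22, 0], [0, 0, 0]],
    [[0.6, -0.22, 0], [0, 0, 0]],
    [[0, 0, 0], [0, 0, 0]],
    [[0, 0, 0], [0, 0, 0]],
    [[0, 0, 0], [0, 0, 0]],
  ],
)

```text
time_s: 41.75
ee_pos: [526.1, 303.6, 280.9]
ee_rot: [180.0, 0.1, -0.0]
force: [-0.6, -0.9, -0.5]
gripper_width: 46.4
gripper_force: 0.0
```

Create knob.py:
```python
from h import *
m=camera_model("wrist"); im=grab_frame("wrist");print(state()["ee_pos"].round(1))
q=lambda *p:np.round(proj("wrist",p,m),1)
for x in(527,535): print("knob pred",x,"top",q(x,303.5,200),"bot",q(x,303.5,162),"red",q(527,302.5,141))
h=cv2.cvtColor(im,cv2.COLOR_BGR2HSV);k=cv2.inRange(h[:300],(0,0,0),(180,255,60));n,l,s,c=cv2.connectedComponentsWithStats(k)
for i in range(1,n):
  if s[i][4]>200: print(c[i],s[i],ray("wrist",*c[i],183,m).round(1))
for c,s in blobs(im[:300],(0,190,120),(5,255,255),60): print("red",c,s)
```

```bash
python3 knob.py
```

```text
[525.9 303.6 281.3]
knob pred 527 top [319.  255.4] bot [319.2 239.9] red [320.6 232.9]
knob pred 535 top [319. 243.] bot [319.2 228.9] red [320.6 232.9]
[ 88.40708742 248.24088446] [  46  188   83  112 6829] [526.9 455.2 183. ]
[234.18013857 231.53579677] [211 215  37  30 433] [538.2 358.7 183. ]
[316.37292465 235.95146871] [303 218  27  36 783] [535.2 305.3 183. ]
[145.41421569 253.04289216] [136 230  21  45 816] [523.6 418.1 183. ]
[173.56136821 256.04426559] [164 240  31  37 497] [521.5 399.7 183. ]
[250.66517857 289.03869048] [229 274  37  26 672] [498.2 349.8 183. ]
[389.56597774 289.10015898] [375 275  37  25 629] [498.1 255.9 183. ]
red [351.18072289 227.21686747] [327 204  43  49 913]
```

Scaled: 40 mm is 0.8, 24 mm is 0.48.

Request:
pendant(
  rows=[
    [[0.18, -0.03, 0.8], [0, 0, 0]],
    [[0, 0, 0.8], [0, 0, 0]],
    [[0, 0, 0.48], [0, 0, 0]],
    [[0, 0, 0.12], [0, 0, 0]],
    [[0, 0, 0], [0, 0, 0]],
    [[0, 0, 0], [0, 0, 0]],
  ],
  finger_gap=46,
)

```text
time_s: 42.4
ee_pos: [536.2, 305.9, 173.4]
ee_rot: [-179.9, -0.2, 0.0]
force: [-1.0, 0.2, 0.6]
gripper_width: 46.1
gripper_force: 0.0
```

Request:
pendant(
  rows=[
    [[0, 0, 0], [0, 0, 0]],
    [[0, 0, 0], [0, 0, 0]],
    [[0, 0, 0], [0, 0, 0]],
    [[0, 0, 0], [0, 0, 0]],
  ],
  finger_gap=0,
  force=20,
)

```text
time_s: 42.8
ee_pos: [535.5, 306.0, 171.9]
ee_rot: [-179.9, -0.0, -0.0]
force: [0.2, -1.2, 3.2]
gripper_width: 17.0
gripper_force: 20.1
```

Request:
pendant(
  rows=[
    [[-0.06, 0.01, 0], [0, 0, 0]],
    [[-0.06, 0.01, 0], [0, 0, 0]],
    [[-0.06, 0, 0], [0, 0, 0]],
    [[0, 0, 0], [0, 0, 0]],
    [[0, 0, 0], [0, 0, 0]],
    [[0, 0, 0], [0, 0, 0]],
  ],
)

```text
time_s: 43.4
ee_pos: [526.4, 304.0, 171.8]
ee_rot: [180.0, -0.0, -0.0]
force: [2.5, -1.8, 4.6]
gripper_width: 17.5
gripper_force: 20.0
```

Request:
pendant(
  rows=[
    [[0, 0, 0], [0, 0, 0]],
    [[0, 0, 0], [0, 0, 0]],
    [[0, 0, 0], [0, 0, 0]],
    [[0, 0, -0.4], [0, 0, 0]],
    [[0, 0, -0.8], [0, 0, 0]],
    [[0, 0, -1], [0, 0, 0]],
    [[0, 0, 0], [0, 0, 0]],
    [[0, 0, 0], [0, 0, 0]],
  ],
  finger_gap=46,
)

```text
time_s: 44.2
ee_pos: [526.4, 304.7, 282.3]
ee_rot: [-179.9, -0.1, 0.0]
force: [-0.2, -0.8, -0.8]
gripper_width: 45.6
gripper_force: 0.0
```

```bash
python3 knob.py
```

```text
[525.8 304.3 280.7]
knob pred 527 top [321.1 255.6] bot [321.2 240.3] red [322.5 233.4]
knob pred 535 top [321.2 243.2] bot [321.2 229.3] red [322.5 233.4]
[ 91.63986701 248.6888318 ] [  50  190   82  110 6617] [526.6 455.4 183. ]
[147.72262774 253.88613139] [139 231  20  43 685] [523.1 418.7 183. ]
[321.8286445  248.67902813] [310 231  25  37 782] [526.7 303.1 183. ]
[236.80097087 239.7184466 ] [218 232  31  15 206] [532.8 359.  183. ]
[176.63800905 255.73529412] [168 240  28  37 442] [521.8 399.6 183. ]
[250.58788774 288.98670606] [229 274  37  26 677] [498.3 351.4 183. ]
[389.36952998 289.03889789] [376 275  36  25 617] [498.3 257.2 183. ]
red [353.11235955 227.99438202] [329 205  42  49 890]
```

Run:
```python
from h import *
im=grab_frame("top");print("cured pred",proj("top",(601,-298,65)),"handle pred",proj("top",(398.5,203.5,150)))
h=cv2.cvtColor(im,cv2.COLOR_BGR2HSV)
k=cv2.inRange(h,(0,100,10),(12,255,110))[190:242,402:445];M=cv2.moments(k,True);print("cured",M["m00"],402+M["m10"]/M["m00"],190+M["m01"]/M["m00"])
for c,s in blobs(im,(18,150,100),(30,255,255),15):
    if c[0]<260 and c[1]>170: print(c,s)
```

```text
cured pred (np.float64(427.51957642335475), np.float64(209.5800754934542)) handle pred (np.float64(218.93561019937553), np.float64(287.9751626296912))
cured 359.0 424.47353760445685 213.7075208913649
[223.52727273 192.03636364] [217 186  13  16  55]
[180.31818182 242.40909091] [179 237   3  12  22]
[217.49586777 286.90082645] [204 283  25   9 121]
```

Cured figure is on the stand, door shut, lever in the notch.

```bash
python3 -c "
from workcell import env, grab_frame, camera_model, state
print(env.job_done())"
```

```text
the job is handed in; nothing more can be done
None
```

The job is handed in, with no verdict returned: my last camera checks showed the cured figure on the stand, the door shut with the three yellow figures in the tray, and the lever knob within about 2 mm of the red-tagged notch; one yellow figure had slid about 27 mm along the tray, still upright and within limits.

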